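Set up a junction box cover for marking out

ROBOT

A 6-joint arm with a two-finger parallel gripper is mounted at the origin on a cart in front of the work surface, level with it; the furniture and walls round the work are solid. World frame = base frame: x ahead of the robot, y to its left, z up, the work surface at z = 0. Lengths are in m, angles in rad, forces in N, time in s.
With the tool pointing down it reaches from about 0.35 to 0.925 m from the base axis. Payload 6.4 kg.
Tool frame: the origin (TCP) lies at the very end of the fingers, on their centre line; the grasp point (between the pads) lies 19 mm behind it; z points along the fingers, y is the line along which they close (so a half turn about z gives the same grasp; the last joint's range is limited). The gripper opens to 85 mm and grips with 20 to 120 N. Pads are 22 mm wide; open, the fingers measure 114 mm over their backs; the gripper's body (76 mm by 85 mm) begins 54 mm behind the grasp point. The pads swing forward as they close: fully open they stand 13 mm farther back than shut.
Start: joints at [0.992, 0.245, 1.558, -0, 1.339, -0.174], TCP at [0.256, 0.597, 0.231] pointing down, gripper open.
Joint ranges: [-3.13, 3.13], [-1.02, 2.26], [0.13, 2.54], [-0.95, 4.09], [0.21, 2.88], [-2.74, 2.74]. Speed limits (rad/s): [2.57, 2.57, 3.14, 3.14, 3.14, 3.14].

INTERFACE

Orientations are given as a unit quaternion [x, y, z, w].
In Python, from bench import manip, optics gives the robot as it stands. The module is installed in compiled form; this text tells all that it offers.
- The arm moves only by the tool send_rows, never from a script. Its argument "plan" is a list of rows, each an object with "offset": the shift along the tool's x, y, z as a fraction of full scale, a list of three; "twist": the turn, a rotation vector about the tool's x, y, z as a fraction of full scale, a list of three; "gripper": the opening, from 0 (shut) to 1 (fully open). A call has 1 to 12 rows; each row shifts and turns the commanded pose from where the row before left it, along the tool's axes as they then stand; what a row does not reach is not made up. Full scale, the value 1, is 60 mm for a shift and 5 degrees for a turn. A row lasts 1/8 s, in which the tool goes at most 62.5 mm and 10.7 degrees, less where a joint would pass 70% of its speed; a pose out of reach is approached as far as the arm can. A call with a number of a shift or a turn outside -1 to 1 is refused whole. A call with a gripper value outside its range is refused whole. The fingers move at their own pace and stop on an object; the grip force is fixed at half the most. Time passes only in rows, so rows that do not move let the fingers close. It gives the time, the measured TCP pose, the force, the opening and the grip force at its end, in the units of the state.
- manip.observe(): the state, without advancing time (a new reading comes with each control period).
- optics.grab_frame(name): name is "side" or "top"; returns a dict with "img" (480x640x3 uint8, red, green, blue), "fovy" (degrees; the focal length in pixels is half the picture's height over the tangent of half this angle, whatever the lens; pixels are square), "cx", "cy" (the principal point, pixels), "k1" (the pictures are not rectified: a ray, as slopes to the right and down, at radius r is drawn at 1 + k1 r^2 times it, then the intrinsics apply), "xyz" and "orientation" of the camera in the world. Camera axes: x right, y down, z forward; pixel columns grow to the right and rows downward; lengths in m; the calibration is good to about 2 mm. A picture is of the moment at which its call begins. There is no depth.
- manip.finish_job(): hands the job in; it is judged then, once.
The state is a dict: "time": time; "q": joint angles; "dq": joint speeds; "joint_efforts": joint torques, N m; "tcp_pos": TCP position; "tool_rot": TCP orientation; "ft_force": force on the tool from outside, world axes, zero at the start; "ft_torque": the same for the moment, N m; "finger_gap": finger opening in m; "grasp_force": force on a finger pad.
Only numpy, scipy, OpenCV 4.12 (cv2) and the standard library are available. Lean on these libraries where they do the work, as an engineer would, in place of code of your own. Each camera call takes 0.05 s, during which the arm holds its last target. There are 200 camera calls.

TASK

The cover of the grey junction box is to get a new cut-out, so set it up for marking: lift the cover plate off the box's pins and lay it flat in the corner of the marking-out board, flush against both the fence and the end stop. Lay the try square on the board with its stock flush against the plate's free long edge and its blade flat across the plate, the blade's inner edge at the pencil ticks in the middle, then push the red toggle-clamp handle fully down so that the rubber foot holds the blade. Leave the tin, the caliper and the pencil where they are.

Things in the scene. Friction and masses are not known exactly. Their poses are not given: they have to be found in the camera images.
- housing: grey die-cast junction box fixed to the bench, 48 (x) x 112 (y) x 40 mm (z), open at the top, with two black plugs sticking out of its short ends (to 71 mm from the centre, below z = 32 mm). Origin: centre of its underside; y runs along its length. Two upright steel pins, 5 mm thick, at y = +-48 mm stand 7.5 mm above the rim.
- cover: loose bare-aluminium cover plate of the box, 56 (x) x 120 (y) x 10 mm (z), 0.18 kg, lying on the rim with two 8 mm through holes over the pins; it overhangs the box by 4 mm on every side. Origin: centre of its underside; z up, y along its length. Short black pencil ticks at y = 0 mark the middle of both long edges; the plate is the same after a half turn.
- square: try square, 0.28 kg. Origin: inner corner, where the blade's inner edge meets the stock's brass face, at the stock's underside. Dark wooden stock: x = -22 to 0, y = -28 to 62, z = 0 to 24 mm; brass face x = 0 goes against the work. Steel blade: to x = 66 mm, y = -28 to 0, z = 10.3 to 12.8 mm (just passes over a 10 mm plate); inner edge is the side y = 0. Lies steadily on its stock.
- board: plywood marking-out board screwed to the bench, 12 mm thick; origin at the underside, below point nest and with the same axes. It spans x = -62 to 48 mm and y = -149 to 81 mm. A toggle clamp stands on its -y end: bracket x = -22 to 22, y = -130 to -86 mm, up to 51 mm above the bench.
- nest (a point): point on the board's top where the cover's centre belongs, its length along y; x points away from the robot, y left (turned with the board). Aluminium fence on the far side: face at x = 28 mm, two rails (y = -60 to -32 and 32 to 72, x = 28 to 40 mm), open 64 mm finger gap between. End stop: face at y = 60 mm, x = -6 to 28 mm, 12 mm thick. All 9 mm high. Near side and other end open.
- clamp_handle (a joint): angle of the red clamp handle (rad): 0 when pushed fully down (level, clamped, at its stop), about 0.85 to 1.0 at the start, at most 1.05. It stays where it is left and takes 6 to 12 N at the grip to push. Through a toggle link it also turns the clamp arm, which stands raised while the handle is up.
- handle_pivot (a point): axis of the handle on the board, 46 mm above the bench, at x = 0, y = -112 mm from nest; the axis runs along the board's x. At joint 0 the handle points along the board's -y; it rises with the joint value.
- handle_grip (a point): point on the upper side of the handle's round red grip (18 mm thick), 70 mm out from the pivot axis and 9 mm above the grip's centre line; the grip ends 88 mm from the axis.
- clamp_foot: round black rubber foot, 16 mm across, under the end of the clamp arm; origin at the centre of its lower face. When the handle is down it stands at nest x = 0, y = -14 mm, pressing on whatever lies there with a spring (about 2 N on the blade). While the handle is up the arm and foot stand up to 145 mm above the bench, clear of the plate, at nest y = -130 to -75 mm.
- rivet_tin: low round green and white tin, 65 mm across, 27 mm high; origin at the centre of its underside. Not to be moved.
- caliper: steel caliper, 60 x 200 x 10 mm, lying on the bench; origin at the centre of its underside. Not to be moved.
- pencil: orange pencil, 138 mm long, lying on the bench; origin at the centre of its underside. Not to be moved.

How it is judged:
By the outcome, as a careful person would: the job done as asked, in the order asked, and still so for the second after the job is handed in, with the robot touching nothing.
It also fails if it takes over 67 s, if anything falls off the work surface, if the arm or the gripper's body presses on something with over 40 N, if the wrist force passes 120 N, or if a joint passes its speed limit or range.

## Working session

There is one attempt and no reset: what is moved stays moved. The work goes in short steps, Python scripts to look and compute and a tool call to move; the robot and the scene stay as the last step left them, time stands still between calls to the robot, and variables do not carry over. Pictures are saved under pics/ and viewed, at most 10 in all, crops included, and the job is handed in when it is done.

Besides the shell and the picture viewer there is one more tool, called after ">>>" as name([rows], argument=value, ...), one row to a line, values as JSON. send_rows: Moves the arm, as the interface text tells. Its arguments: {"type":"object","properties":{"plan":{"type":"array","items":{"type":"object","properties":{"offset":{"type":"array","items":{"type":"number"}},"twist":{"type":"array","items":{"type":"number"}},"gripper":{"type":"number"}}}}},"required":["plan"]}

```bash
mkdir -p pics; cat > h.py <<'E'
import numpy as np, cv2
from scipy.spatial.transform import Rotation as R
from bench import manip, optics
def grab(n,save=None):
    f=optics.grab_frame(n)
    if save: cv2.imwrite('pics/'+save,f['img'][:,:,::-1])
    return f
def K(f):
    F=240/np.tan(np.radians(f['fovy'])/2); return np.array([[F,0,f['cx']],[0,F,f['cy']],[0,0,1.]])
def undist(f,px):
    p=np.array(px,float).reshape(-1,1,2)
    return cv2.undistortPoints(p,K(f),np.array([f['k1'],0,0,0,0.]))[:,0]
def rays(f,px):
    u=undist(f,px); d=np.c_[u,np.ones(len(u))]
    return np.array(f['xyz']),R.from_quat(f['orientation']).apply(d)
def plane(f,px,z):
    o,d=rays(f,px); return o+d*((z-o[2])/d[:,2])[:,None]
def proj(f,P):
    Rm=R.from_quat(f['orientation']); p=Rm.inv().apply(np.array(P,float).reshape(-1,3)-np.array(f['xyz']))
    u=p[:,:2]/p[:,2:]; r2=(u**2).sum(1)[:,None]; u=u*(1+f['k1']*r2); k=K(f)
    return u*k[0,0]+[k[0,2],k[1,2]]
E
python3 - <<'E'
from h import *
for n in('top','side'):
    f=grab(n,n+'0.png'); print(n,{k:v for k,v in f.items() if k!='img'})
print(manip.observe())
E
```

```text
top {'fovy': 46.12965045666737, 'cx': 320.40038275008595, 'cy': 236.5714858762476, 'k1': -0.12473746327506713, 'xyz': array([ 0.42479606, -0.22801516,  0.90643474]), 'orientation': array([ 0.70806897, -0.70545356,  0.02502048, -0.01864381])}
side {'fovy': 48.18975202229636, 'cx': 311.1812236352039, 'cy': 237.02892626640238, 'k1': -0.06617038672312663, 'xyz': array([ 0.23126976, -1.12109575,  0.63204434]), 'orientation': array([ 0.8657336 , -0.11439817,  0.06515924, -0.48287956])}
{'time': 0.1, 'q': array([ 9.91881279e-01,  2.45746793e-01,  1.55885505e+00,  6.22984312e-06,
        1.33870290e+00, -1.74096104e-01]), 'dq': array([ 0.00028089, -0.00247202, -0.00299101,  0.00024601,  0.00030978,
        0.00126649]), 'joint_efforts': array([-5.97437720e-04, -4.30669606e+01, -3.27130330e+01, -1.11276545e-04,
        2.84556903e-03, -1.92930821e-05]), 'tcp_pos': array([0.25572573, 0.59705516, 0.2303088 ]), 'tool_rot': array([ 2.01030825e-01,  9.79584542e-01, -7.94971534e-04, -3.17564150e-04]), 'ft_force': array([-0.45700447,  0.6272538 ,  0.53940108]), 'ft_torque': array([-0.0233377 , -0.00246533, -0.05880184]), 'grasp_force': 0.0, 'finger_gap': 0.0850558202154543}
```

View pics/top0.png

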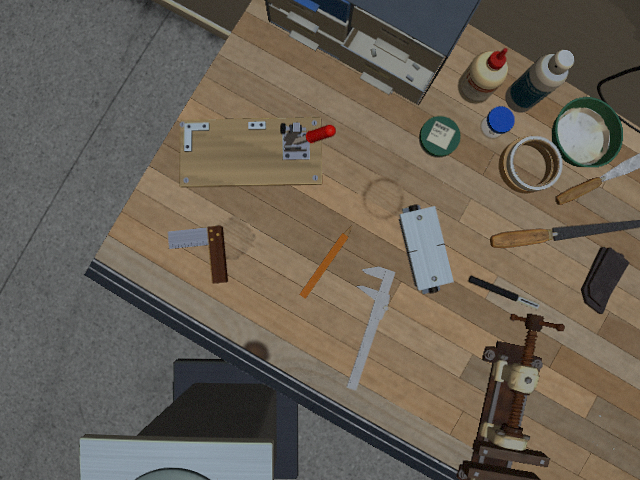

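View pics/side0.png

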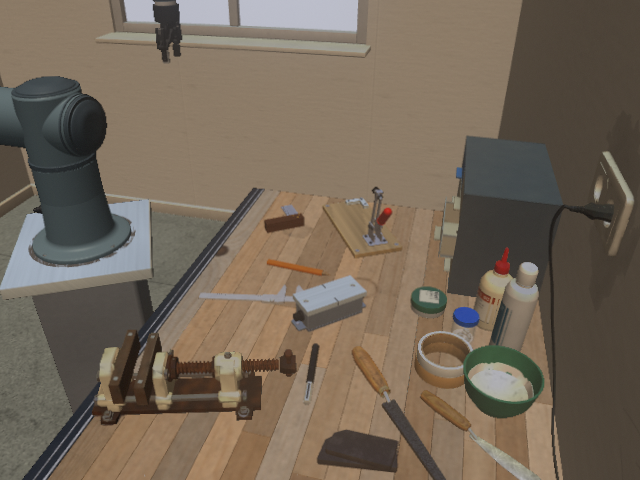

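```bash
python3 - <<'E'
from h import *
a=cv2.imread('pics/top0.png'); s=cv2.imread('pics/side0.png')
c1=cv2.resize(a[105:205,165:345],None,fx=4,fy=4,interpolation=cv2.INTER_CUBIC)
c2=cv2.resize(a[195:305,160:235],None,fx=4,fy=4,interpolation=cv2.INTER_CUBIC)
c3=cv2.resize(a[195:305,385:470],None,fx=4,fy=4,interpolation=cv2.INTER_CUBIC)
b=np.zeros((440,c2.shape[1]+c3.shape[1],3),np.uint8);b[:,:c2.shape[1]]=c2;b[:,c2.shape[1]:]=c3
cv2.imwrite('pics/c1.png',c1);cv2.imwrite('pics/c2.png',b)
E
```

```text
(no output)
```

View pics/c1.png

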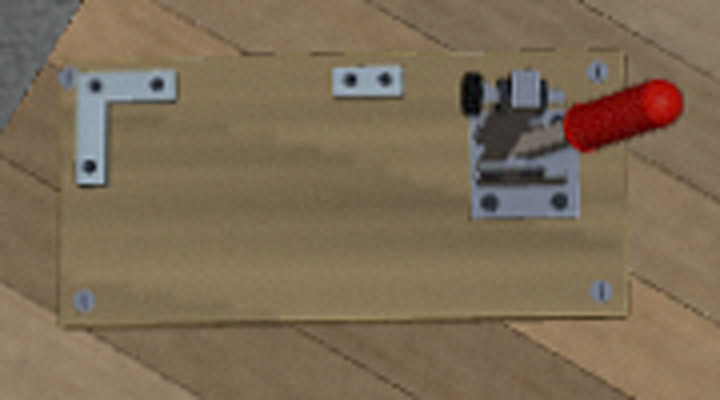

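View pics/c2.png

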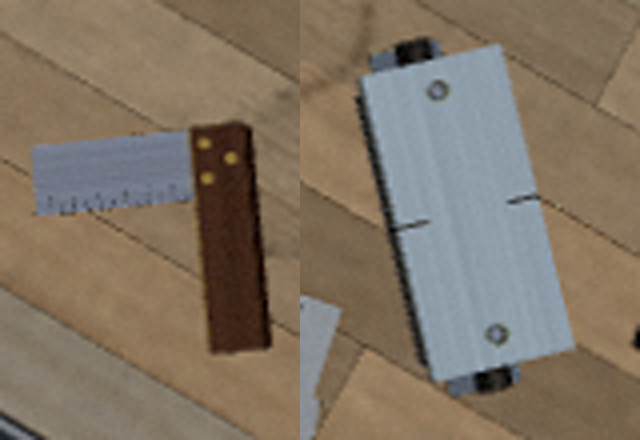

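```bash
cat >> h.py <<'E'
def fit2(A,B):
    A=np.array(A,float);B=np.array(B,float)[:,:2];a=A-A.mean(0);b=B-B.mean(0)
    th=np.arctan2((a[:,0]*b[:,1]-a[:,1]*b[:,0]).sum(),(a*b).sum())
    c,s=np.cos(th),np.sin(th);M=np.array([[c,-s],[s,c]]);t=B.mean(0)-M@A.mean(0)
    return t,th,((M@A.T).T+t-B)*1000
E
python3 - <<'E'
from h import *
f=grab('top'); np.set_printoptions(precision=4,suppress=True)
up=lambda p,o:(np.array(p,float)+.5)/4-.5+o
o1=np.array([165,105])
p=up([(332,97),(403,95),(176,101),(106,185),(77,186),(77,71),(176,70),(332,66),(402,65)],o1)
W=plane(f,p,.021)
N=np.array([(28,-32),(28,-60),(28,32),(-6,60),(-6,72),(40,72),(40,32),(40,-32),(40,-60)])/1000
bp=plane(f,up([(625,52),(628,316),(62,324)],o1),.012); bN=np.array([(48,-149),(-62,-149),(-62,81)])/1000
t,th,r=fit2(np.r_[N,bN],np.r_[W,bp]); print('nest',t,np.degrees(th));print(r.round(1).tolist())
P=plane(f,up([(60,78),(200,45),(274,350),(136,382)],np.array([385,195])),.050)
t,th,r=fit2(np.array([(28,60),(28,-60),(-28,-60),(-28,60)])/1000,P);print('coverHyp1',t,np.degrees(th),r.round(1).tolist())
t,th,r=fit2(np.array([(-28,60),(28,60),(28,-60),(-28,-60)])/1000,P);print('coverHyp2',t,np.degrees(th),r.round(1).tolist())
# cover mask
hsv=cv2.cvtColor(f['img'],cv2.COLOR_RGB2HSV)
m=((hsv[...,1]<50)&(hsv[...,2]>120)).astype(np.uint8);m[:,:395]=0;m[:,460:]=0;m[:198]=0;m[300:]=0
c=max(cv2.findContours(m,0,1)[0],key=cv2.contourArea);rc=cv2.minAreaRect(c);print(rc,plane(f,[rc[0]],.05))
o2=np.array([160,195])
S=plane(f,up([(191,128),(211,353)],o2),.024); B=plane(f,up([(37,215),(192,200),(33,147)],o2),.0128)
t,th,r=fit2(np.array([(0,-28),(0,62),(66,0),(0,0),(66,-28)])/1000,np.r_[S,B]);print('square',t,np.degrees(th),r.round(1).tolist())
m=((hsv[...,1]>200)&(hsv[...,0]<6)&(hsv[...,2]>100)).astype(np.uint8);m[:,:295]=0;m[:,345:]=0;m[:110]=0;m[155:]=0
c=max(cv2.findContours(m,0,1)[0],key=cv2.contourArea);print('handle',cv2.minAreaRect(c),cv2.boundingRect(c))
E
```

```text
nest [ 0.6237 -0.0881] 1.0683365464438075
[[0.4, -0.8], [0.1, -0.3], [0.7, 0.4], [0.4, 0.3], [0.5, 0.5], [-0.7, -0.0], [-0.1, 0.3], [-0.4, -0.8], [-0.3, -0.7], [1.3, -0.0], [-0.6, -0.5], [-1.2, 1.7]]
coverHyp1 [ 0.461  -0.3982] 13.377292117524721 [[-38.4, 23.6], [-23.7, -38.8], [38.9, -24.1], [23.2, 39.3]]
coverHyp2 [ 0.461  -0.3982] -76.48945036010316 [[0.1, -0.0], [0.0, -0.1], [0.4, -0.5], [-0.5, 0.6]]
((426.51019287109375, 247.7561798095703), (79.0738525390625, 36.36928176879883), 76.4295654296875) [[ 0.4613 -0.3981  0.05  ]]
square [ 0.4669 -0.0595] 96.11734475323857 [[0.4, 1.2], [-0.8, 0.8], [-0.3, 0.1], [0.4, -3.1], [0.3, 0.9]]
handle ((320.0545654296875, 133.15589904785156), (11.373493194580078, 29.731536865234375), 70.70995330810547) (306, 125, 29, 18)
```

```bash
cat >> h.py <<'E'
import json
def plan(wps,start=None):
    """wps: (pos, yaw_y deg, nrows, grip). prints rows of moves, tool kept vertical."""
    s=manip.observe()
    if start is None: p=np.array(s['tcp_pos']);r=R.from_quat(s['tool_rot'])
    else: p=np.array(start[0]);r=tgt(start[1])
    rows=[]
    for pos,yaw,n,g in wps:
        T=tgt(yaw); pos=np.array(pos)
        for k in range(n,0,-1):
            off=r.inv().apply((pos-p)/k)/.06; tw=(r.inv()*T).as_rotvec()/k/np.radians(5)
            off=np.round(off,3)+0.;tw=np.round(tw,3)+0.
            if max(abs(off).max(),abs(tw).max())>1: print('TOO BIG',off,tw)
            rows.append({"offset":off.tolist(),"twist":tw.tolist(),"gripper":g})
            p=p+r.apply(off*.06); r=r*R.from_rotvec(tw*np.radians(5))
    for i in range(0,len(rows),12): print(json.dumps(rows[i:i+12]).replace(' ',''))
def tgt(yaw):
    y=np.radians(yaw);Y=np.array([np.cos(y),np.sin(y),0]);Z=np.array([0,0,-1.]);return R.from_matrix(np.c_[np.cross(Y,Z),Y,Z])
def st():
    s=manip.observe();r=R.from_quat(s['tool_rot']).as_matrix();print('t',s['time'],'p',np.round(s['tcp_pos'],4),'yaw',np.degrees(np.arctan2(r[1,1],r[0,1])).round(2),'tilt',np.round(r[:2,2],4),'F',np.round(s['ft_force'],1),'gap',round(s['finger_gap'],4),'gf',s['grasp_force'],'q',np.round(s['q'],2))
E
python3 - <<'E'
from h import *
plan([((.48,.13,.22),-3,14,1),((.461,-.398,.11),-76.5,15,1)])
E
```

```text
[{"offset":[-0.464,-0.406,0.013],"twist":[-0.001,0.001,0.997],"gripper":1},{"offset":[-0.498,-0.364,0.013],"twist":[-0.001,0.001,0.997],"gripper":1},{"offset":[-0.528,-0.319,0.013],"twist":[-0.001,0.001,0.997],"gripper":1},{"offset":[-0.553,-0.272,0.013],"twist":[-0.001,0.0,0.997],"gripper":1},{"offset":[-0.575,-0.223,0.013],"twist":[-0.001,0.001,0.997],"gripper":1},{"offset":[-0.592,-0.173,0.012],"twist":[-0.001,0.001,0.997],"gripper":1},{"offset":[-0.605,-0.12,0.012],"twist":[-0.001,0.0,0.997],"gripper":1},{"offset":[-0.613,-0.067,0.012],"twist":[-0.001,0.001,0.997],"gripper":1},{"offset":[-0.617,-0.014,0.012],"twist":[-0.002,0.001,0.998],"gripper":1},{"offset":[-0.616,0.04,0.013],"twist":[-0.002,0.0,0.997],"gripper":1},{"offset":[-0.61,0.093,0.012],"twist":[-0.001,0.0,0.998],"gripper":1},{"offset":[-0.599,0.146,0.013],"twist":[-0.001,0.001,0.997],"gripper":1}]
[{"offset":[-0.585,0.197,0.012],"twist":[-0.002,0.0,0.998],"gripper":1},{"offset":[-0.565,0.248,0.013],"twist":[-0.001,0.001,0.997],"gripper":1},{"offset":[-0.587,0.01,0.122],"twist":[0.0,0.0,0.98],"gripper":1},{"offset":[-0
[... 222 characters left out ...]
t":[0.0,0.0,0.98],"gripper":1},{"offset":[-0.53,0.252,0.122],"twist":[0.0,0.0,0.98],"gripper":1},{"offset":[-0.507,0.297,0.122],"twist":[0.0,0.0,0.98],"gripper":1},{"offset":[-0.479,0.339,0.122],"twist":[0.0,0.0,0.98],"gripper":1},{"offset":[-0.449,0.378,0.122],"twist":[0.0,0.0,0.98],"gripper":1},{"offset":[-0.415,0.415,0.122],"twist":[0.0,0.0,0.98],"gripper":1}]
[{"offset":[-0.378,0.449,0.123],"twist":[0.0,0.0,0.98],"gripper":1},{"offset":[-0.338,0.48,0.122],"twist":[0.0,0.0,0.98],"gripper":1},{"offset":[-0.296,0.507,0.123],"twist":[0.0,0.0,0.98],"gripper":1},{"offset":[-0.251,0.531,0.122],"twist":[0.0,0.0,0.98],"gripper":1},{"offset":[-0.206,0.55,0.123],"twist":[0.0,0.0,0.98],"gripper":1}]
```

>>> send_rows([
  {"offset": [-0.46, -0.41, 0.01], "twist": [0, 0, 1], "gripper": 1},
  {"offset": [-0.5, -0.36, 0.01], "twist": [0, 0, 1], "gripper": 1},
  {"offset": [-0.53, -0.32, 0.01], "twist": [0, 0, 1], "gripper": 1},
  {"offset": [-0.55, -0.27, 0.01], "twist": [0, 0, 1], "gripper": 1},
  {"offset": [-0.58, -0.22, 0.01], "twist": [0, 0, 1], "gripper": 1},
  {"offset": [-0.59, -0.17, 0.01], "twist": [0, 0, 1], "gripper": 1},
  {"offset": [-0.61, -0.12, 0.01], "twist": [0, 0, 1], "gripper": 1},
  {"offset": [-0.61, -0.07, 0.01], "twist": [0, 0, 1], "gripper": 1},
  {"offset": [-0.62, -0.01, 0.01], "twist": [0, 0, 1], "gripper": 1},
  {"offset": [-0.62, 0.04, 0.01], "twist": [0, 0, 1], "gripper": 1},
  {"offset": [-0.61, 0.09, 0.01], "twist": [0, 0, 1], "gripper": 1},
  {"offset": [-0.6, 0.15, 0.01], "twist": [0, 0, 1], "gripper": 1},
])

```text
time: 1.65
tcp_pos: [0.4486, 0.1954, 0.2239]
tool_rot: [0.665, 0.747, -0.0, -0.0]
ft_force: [0.8, 0.0, 0.7]
finger_gap: 0.0848
grasp_force: 0.0
```

>>> send_rows([
  {"offset": [-0.58, 0.2, 0.01], "twist": [0, 0, 1], "gripper": 1},
  {"offset": [-0.56, 0.25, 0.01], "twist": [0, 0, 1], "gripper": 1},
  {"offset": [-0.59, 0.01, 0.12], "twist": [0, 0, 0.98], "gripper": 1},
  {"offset": [-0.58, 0.06, 0.12], "twist": [0, 0, 0.98], "gripper": 1},
  {"offset": [-0.58, 0.11, 0.12], "twist": [0, 0, 0.98], "gripper": 1},
  {"offset": [-0.57, 0.16, 0.12], "twist": [0, 0, 0.98], "gripper": 1},
  {"offset": [-0.55, 0.21, 0.12], "twist": [0, 0, 0.98], "gripper": 1},
  {"offset": [-0.53, 0.25, 0.12], "twist": [0, 0, 0.98], "gripper": 1},
  {"offset": [-0.51, 0.3, 0.12], "twist": [0, 0, 0.98], "gripper": 1},
  {"offset": [-0.48, 0.34, 0.12], "twist": [0, 0, 0.98], "gripper": 1},
  {"offset": [-0.45, 0.38, 0.12], "twist": [0, 0, 0.98], "gripper": 1},
  {"offset": [-0.42, 0.42, 0.12], "twist": [0, 0, 0.98], "gripper": 1},
])

```text
time: 3.15
tcp_pos: [0.4665, -0.224, 0.1505]
tool_rot: [0.947, 0.323, -0.0, -0.0]
ft_force: [0.8, 0.5, -0.0]
finger_gap: 0.0854
grasp_force: 0.0
```

```bash
python3 - <<'E'
from h import *
st();plan([((.461,-.398,.10),-76.5,5,1)])
E
```

```text
t 3.15 p [ 0.4665 -0.224   0.1505] yaw -52.36 tilt [-0.0002  0.0002] F [ 0.8  0.5 -0. ] gap 0.0854 gf 0.0 q [-0.67  0.03  1.96  0.    1.16  0.25]
[{"offset":[-0.369,0.448,0.168],"twist":[-0.001,0.0,0.966],"gripper":1},{"offset":[-0.33,0.478,0.168],"twist":[-0.001,0.0,0.965],"gripper":1},{"offset":[-0.288,0.503,0.168],"twist":[0.0,0.0,0.966],"gripper":1},{"offset":[-0.245,0.526,0.168],"twist":[-0.001,0.0,0.965],"gripper":1},{"offset":[-0.2,0.545,0.169],"twist":[0.0,0.001,0.966],"gripper":1}]
```

>>> send_rows([
  {"offset": [-0.38, 0.45, 0.12], "twist": [0, 0, 0.98], "gripper": 1},
  {"offset": [-0.34, 0.48, 0.12], "twist": [0, 0, 0.98], "gripper": 1},
  {"offset": [-0.3, 0.51, 0.12], "twist": [0, 0, 0.98], "gripper": 1},
  {"offset": [-0.25, 0.53, 0.12], "twist": [0, 0, 0.98], "gripper": 1},
  {"offset": [-0.21, 0.55, 0.12], "twist": [0, 0, 0.98], "gripper": 1},
  {"offset": [0, 0, 0], "twist": [0, 0, 0], "gripper": 1},
  {"offset": [0, 0, 0], "twist": [0, 0, 0], "gripper": 1},
])

```text
time: 4.03
tcp_pos: [0.4593, -0.3988, 0.1145]
tool_rot: [0.993, 0.116, -0.0, -0.0]
ft_force: [0.3, -0.4, -0.5]
finger_gap: 0.0854
grasp_force: 0.0
```

```bash
python3 - <<'E'
from h import *
st();plan([((.461,-.398,.038),-76.5,3,1)])
E
```

```text
t 4.025 p [ 0.4593 -0.3988  0.1145] yaw -76.66 tilt [-0.0005  0.0009] F [ 0.3 -0.4 -0.5] gap 0.0854 gf 0.0 q [-0.9   0.28  1.74  0.    1.12  0.44]
[{"offset":[0.01,-0.002,0.425],"twist":[-0.004,0.001,-0.011],"gripper":1},{"offset":[0.011,-0.001,0.425],"twist":[-0.004,0.001,-0.011],"gripper":1},{"offset":[0.01,-0.002,0.426],"twist":[-0.004,0.001,-0.01],"gripper":1}]
```

>>> send_rows([
  {"offset": [0.01, 0, 0.42], "twist": [0, 0, -0.01], "gripper": 1},
  {"offset": [0.01, 0, 0.42], "twist": [0, 0, -0.01], "gripper": 1},
  {"offset": [0.01, 0, 0.43], "twist": [0, 0, -0.01], "gripper": 1},
  {"offset": [0, 0, 0], "twist": [0, 0, 0], "gripper": 0.8},
  {"offset": [0, 0, 0], "twist": [0, 0, 0], "gripper": 0.6},
  {"offset": [0, 0, 0], "twist": [0, 0, 0], "gripper": 0.4},
  {"offset": [0, 0, 0], "twist": [0, 0, 0], "gripper": 0.4},
  {"offset": [0, 0, 0], "twist": [0, 0, 0], "gripper": 0.4},
])

```text
time: 5.03
tcp_pos: [0.4618, -0.3995, 0.0401]
tool_rot: [0.993, 0.117, 0.001, 0.001]
ft_force: [-0.6, 2.0, 6.2]
finger_gap: 0.0537
grasp_force: 64.0
```

```bash
python3 - <<'E'
from h import *
st()
E
```

```text
t 5.025 p [ 0.4618 -0.3995  0.0401] yaw -76.54 tilt [ 0.0013 -0.0011] F [-0.6  2.   6.2] gap 0.0537 gf 63.98137807846069 q [-0.9   0.39  1.76  0.    0.99  0.44]
```

```bash
python3 - <<'E'
from h import *
plan([((.462,-.399,.13),-76.5,3,.4),((.44,-.13,.14),1,16,.4)],start=((.462,-.3995,.04),-76.54))
E
```

```text
[{"offset":[0.001,-0.003,-0.5],"twist":[0.0,0.0,-0.003],"gripper":0.4},{"offset":[0.0,-0.003,-0.5],"twist":[0.0,0.0,-0.003],"gripper":0.4},{"offset":[0.001,-0.002,-0.5],"twist":[0.0,0.0,-0.002],"gripper":0.4},{"offset":[0.043,-0.278,-0.01],"twist":[0.0,0.0,-0.969],"gripper":0.4},{"offset":[0.066,-0.273,-0.01],"twist":[0.0,0.0,-0.969],"gripper":0.4},{"offset":[0.089,-0.267,-0.01],"twist":[0.0,0.0,-0.969],"gripper":0.4},{"offset":[0.112,-0.258,-0.011],"twist":[0.0,0.0,-0.969],"gripper":0.4},{"offset":[0.133,-0.248,-0.01],"twist":[0.0,0.0,-0.969],"gripper":0.4},{"offset":[0.153,-0.236,-0.011],"twist":[0.0,0.0,-0.969],"gripper":0.4},{"offset":[0.173,-0.222,-0.01],"twist":[0.0,0.0,-0.969],"gripper":0.4},{"offset":[0.191,-0.206,-0.011],"twist":[0.0,0.0,-0.969],"gripper":0.4},{"offset":[0.208,-0.19,-0.01],"twist":[0.0,0.0,-0.969],"gripper":0.4}]
[{"offset":[0.223,-0.171,-0.011],"twist":[0.0,0.0,-0.968],"gripper":0.4},{"offset":[0.236,-0.152,-0.01],"twist":[0.0,0.0,-0.969],"gripper":0.4},{"offset":[0.248,-0.131,-0.011],"twist":[0.0,0.0,-0.968],"gripper":0.4},{"offset":[0.259,-0.11,-0.01],"twist":[0.0,0.0,-0.969],"gripper":0.4},{"offset":[0.267,-0.088,-0.011],"twist":[0.0,0.0,-0.968],"gripper":0.4},{"offset":[0.273,-0.065,-0.01],"twist":[0.0,0.0,-0.969],"gripper":0.4},{"offset":[0.278,-0.042,-0.011],"twist":[0.0,0.0,-0.968],"gripper":0.4}]
```

>>> send_rows([
  {"offset": [0, 0, -0.3], "twist": [0, 0, 0], "gripper": 0.4},
  {"offset": [0, 0, -0.5], "twist": [0, 0, 0], "gripper": 0.4},
  {"offset": [0, 0, -0.7], "twist": [0, 0, 0], "gripper": 0.4},
  {"offset": [0.04, -0.28, -0.01], "twist": [0, 0, -0.97], "gripper": 0.4},
  {"offset": [0.07, -0.27, -0.01], "twist": [0, 0, -0.97], "gripper": 0.4},
  {"offset": [0.09, -0.27, -0.01], "twist": [0, 0, -0.97], "gripper": 0.4},
  {"offset": [0.11, -0.26, -0.01], "twist": [0, 0, -0.97], "gripper": 0.4},
  {"offset": [0.13, -0.25, -0.01], "twist": [0, 0, -0.97], "gripper": 0.4},
  {"offset": [0.15, -0.24, -0.01], "twist": [0, 0, -0.97], "gripper": 0.4},
  {"offset": [0.17, -0.22, -0.01], "twist": [0, 0, -0.97], "gripper": 0.4},
  {"offset": [0.19, -0.21, -0.01], "twist": [0, 0, -0.97], "gripper": 0.4},
  {"offset": [0.21, -0.19, -0.01], "twist": [0, 0, -0.97], "gripper": 0.4},
])

```text
time: 6.52
tcp_pos: [0.4478, -0.2468, 0.1347]
tool_rot: [0.878, 0.479, 0.0, 0.0]
ft_force: [0.1, 0.3, -0.9]
finger_gap: 0.0536
grasp_force: 63.6
```

>>> send_rows([
  {"offset": [0.22, -0.17, -0.01], "twist": [0, 0, -0.97], "gripper": 0.4},
  {"offset": [0.24, -0.15, -0.01], "twist": [0, 0, -0.97], "gripper": 0.4},
  {"offset": [0.25, -0.13, -0.01], "twist": [0, 0, -0.97], "gripper": 0.4},
  {"offset": [0.26, -0.11, -0.01], "twist": [0, 0, -0.97], "gripper": 0.4},
  {"offset": [0.27, -0.09, -0.01], "twist": [0, 0, -0.97], "gripper": 0.4},
  {"offset": [0.27, -0.07, -0.01], "twist": [0, 0, -0.97], "gripper": 0.4},
  {"offset": [0.28, -0.04, -0.01], "twist": [0, 0, -0.97], "gripper": 0.4},
  {"offset": [0, 0, 0], "twist": [0, 0, 0], "gripper": 0.4},
  {"offset": [0, 0, 0], "twist": [0, 0, 0], "gripper": 0.4},
])

```text
time: 7.65
tcp_pos: [0.4385, -0.1299, 0.1387]
tool_rot: [0.701, 0.713, -0.0, 0.0]
ft_force: [-0.2, -0.6, -1.7]
finger_gap: 0.0539
grasp_force: 63.6
```

```bash
python3 - <<'E'
from h import *
st(); f=grab('top','t1.png'); s=grab('side','s1.png')
a=np.hstack([cv2.resize(f['img'][100:400,100:420],(400,375)),cv2.resize(s['img'][150:400,180:447],(400,375))])
cv2.imwrite('pics/v1.png',a[:,:,::-1])
n=np.array([.6237,-.0881]);c,sn=np.cos(np.radians(1.07)),np.sin(np.radians(1.07));M=np.array([[c,-sn],[sn,c]])
a1=n+M@[-.05,-.004];a2=n+M@[-.004,-.004]; print(a1,a2)
plan([((*a1,.10),1.07,3,.4),((*a2,.06),1.07,3,.4),((*a2,.016),1.07,4,.4)])
E
```

```text
t 7.65 p [ 0.4385 -0.1299  0.1387] yaw 0.98 tilt [ 0.0006 -0.0007] F [-0.2 -0.6 -1.7] gap 0.0539 gf 63.60732078552246 q [-0.54 -0.11  2.11 -0.    1.14 -0.55]
[ 0.57378341 -0.093033  ] [ 0.61977539 -0.092174  ]
[{"offset":[0.193,0.755,0.214],"twist":[0.001,0.001,-0.006],"gripper":0.4},{"offset":[0.192,0.755,0.214],"twist":[0.001,0.002,-0.006],"gripper":0.4},{"offset":[0.192,0.755,0.215],"twist":[0.002,0.001,-0.007],"gripper":0.4},{"offset":[0.0,0.256,0.222],"twist":[0.0,0.0,0.0],"gripper":0.4},{"offset":[0.0,0.255,0.222],"twist":[0.0,0.0,0.0],"gripper":0.4},{"offset":[0.0,0.256,0.222],"twist":[0.0,0.0,0.0],"gripper":0.4},{"offset":[0.0,0.0,0.183],"twist":[0.0,0.0,0.0],"gripper":0.4},{"offset":[0.0,0.0,0.184],"twist":[0.0,0.0,0.0],"gripper":0.4},{"offset":[0.0,0.0,0.183],"twist":[0.0,0.0,0.0],"gripper":0.4},{"offset":[0.0,0.0,0.184],"twist":[0.0,0.0,0.0],"gripper":0.4}]
```

View pics/v1.png

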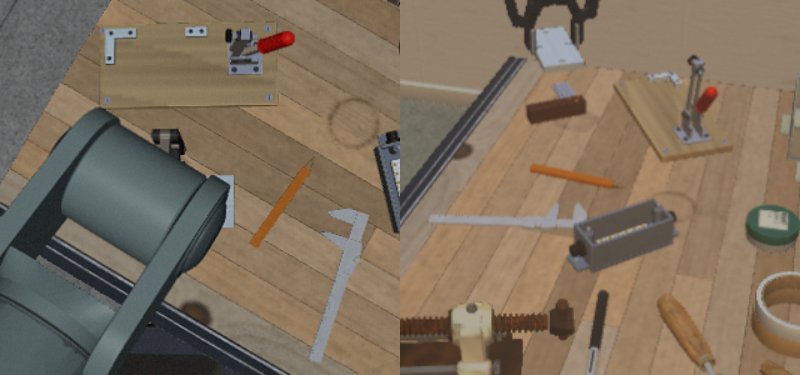

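>>> send_rows([
  {"offset": [0.19, 0.75, 0.2], "twist": [0, 0, -0.01], "gripper": 0.4},
  {"offset": [0.19, 0.76, 0.2], "twist": [0, 0, -0.01], "gripper": 0.4},
  {"offset": [0.19, 0.76, 0.2], "twist": [0, 0, 0], "gripper": 0.4},
  {"offset": [0, 0.26, 0.22], "twist": [0, 0, 0], "gripper": 0.4},
  {"offset": [0, 0.25, 0.22], "twist": [0, 0, 0], "gripper": 0.4},
  {"offset": [0, 0.26, 0.22], "twist": [0, 0, 0], "gripper": 0.4},
  {"offset": [0, 0, 0.3], "twist": [0, 0, 0], "gripper": 0.4},
  {"offset": [0, 0, 0.25], "twist": [0, 0, 0], "gripper": 0.4},
  {"offset": [0, 0, 0.15], "twist": [0, 0, 0], "gripper": 0.4},
  {"offset": [0, 0, 0], "twist": [0, 0, 0], "gripper": 0.4},
  {"offset": [0, 0, 0], "twist": [0, 0, 0], "gripper": 0.4},
])

```text
time: 9.12
tcp_pos: [0.6205, -0.0918, 0.0214]
tool_rot: [0.7, 0.714, 0.0, 0.001]
ft_force: [1.4, 0.3, -1.2]
finger_gap: 0.0537
grasp_force: 63.8
```

```bash
python3 - <<'E'
from h import *
st()
E
```

```text
t 9.125 p [ 0.6205 -0.0918  0.0214] yaw 1.15 tilt [ 0.0011 -0.0004] F [ 1.4  0.3 -1.2] gap 0.0537 gf 63.78380298614502 q [-0.33  0.45  1.72 -0.    0.97 -0.35]
```

>>> send_rows([
  {"offset": [0, 0, 0.08], "twist": [0, 0, 0], "gripper": 0.4},
  {"offset": [0, 0, 0.04], "twist": [0, 0, 0], "gripper": 0.4},
  {"offset": [0, 0, 0.02], "twist": [0, 0, 0], "gripper": 0.4},
  {"offset": [0, 0, 0], "twist": [0, 0, 0], "gripper": 0.4},
])

```text
time: 9.62
tcp_pos: [0.6201, -0.0917, 0.0123]
tool_rot: [0.7, 0.714, 0.0, 0.0]
ft_force: [0.1, -0.2, -1.8]
finger_gap: 0.0539
grasp_force: 63.8
```

No contact yet; nearly there. Step down, then push +x and +y.

>>> send_rows([
  {"offset": [0, 0, 0.02], "twist": [0, 0, 0], "gripper": 0.4},
  {"offset": [0, 0, 0], "twist": [0, 0, 0], "gripper": 0.4},
])

```text
time: 9.88
tcp_pos: [0.6202, -0.0917, 0.0121]
tool_rot: [0.7, 0.714, -0.0, -0.0]
ft_force: [-2.9, 0.9, 4.2]
finger_gap: 0.0538
grasp_force: 64.6
```

>>> send_rows([
  {"offset": [0, 0.03, 0], "twist": [0, 0, 0], "gripper": 0.4},
  {"offset": [0, 0.03, 0], "twist": [0, 0, 0], "gripper": 0.4},
  {"offset": [0, 0, 0], "twist": [0, 0, 0], "gripper": 0.4},
])

```text
time: 10.25
tcp_pos: [0.624, -0.0918, 0.0121]
tool_rot: [0.7, 0.714, -0.0, 0.0]
ft_force: [-3.9, -0.4, 6.1]
finger_gap: 0.0537
grasp_force: 64.6
```

>>> send_rows([
  {"offset": [0, 0.02, 0], "twist": [0, 0, 0], "gripper": 0.4},
  {"offset": [0, 0.02, 0], "twist": [0, 0, 0], "gripper": 0.4},
  {"offset": [0, 0, 0], "twist": [0, 0, 0], "gripper": 0.4},
])

```text
time: 10.62
tcp_pos: [0.6249, -0.0918, 0.0121]
tool_rot: [0.7, 0.714, -0.001, -0.001]
ft_force: [-10.7, -0.6, 10.3]
finger_gap: 0.0537
grasp_force: 65.1
```

>>> send_rows([
  {"offset": [0.03, 0, 0], "twist": [0, 0, 0], "gripper": 0.4},
  {"offset": [0.03, 0, 0], "twist": [0, 0, 0], "gripper": 0.4},
  {"offset": [0, 0, 0], "twist": [0, 0, 0], "gripper": 0.4},
])

```text
time: 11.0
tcp_pos: [0.6249, -0.0911, 0.0122]
tool_rot: [0.7, 0.715, -0.003, 0.001]
ft_force: [-10.5, -11.3, 7.8]
finger_gap: 0.0539
grasp_force: 64.8
```

>>> send_rows([
  {"offset": [0, 0, 0], "twist": [0, 0, 0], "gripper": 0.8},
  {"offset": [0, 0, 0], "twist": [0, 0, 0], "gripper": 1},
  {"offset": [0, 0, 0], "twist": [0, 0, 0], "gripper": 1},
  {"offset": [0, 0, -0.5], "twist": [0, 0, 0], "gripper": 1},
  {"offset": [0, 0, -0.8], "twist": [0, 0, 0], "gripper": 1},
  {"offset": [0, 0, -0.8], "twist": [0, 0, 0], "gripper": 1},
])

```text
time: 11.75
tcp_pos: [0.6259, -0.0875, 0.1382]
tool_rot: [0.7, 0.714, -0.0, -0.0]
ft_force: [1.5, -0.5, -0.1]
finger_gap: 0.085
grasp_force: 0.0
```

```bash
python3 - <<'E'
from h import *
st()
plan([((.451,-.0717,.12),96.1,19,1)])
E
```

```text
t 11.75 p [ 0.6259 -0.0875  0.1382] yaw 1.18 tilt [-0.0004  0.0003] F [ 1.5 -0.5 -0.1] gap 0.085 gf 0.0 q [-0.32  0.3   1.67  0.    1.17 -0.34]
[{"offset":[0.017,-0.153,0.016],"twist":[0.0,0.0,-0.999],"gripper":1},{"offset":[0.03,-0.151,0.016],"twist":[0.0,0.0,-0.999],"gripper":1},{"offset":[0.043,-0.148,0.016],"twist":[0.0,0.0,-0.999],"gripper":1},{"offset":[0.056,-0.143,0.016],"twist":[0.0,0.0,-0.999],"gripper":1},{"offset":[0.068,-0.138,0.016],"twist":[0.0,0.0,-0.999],"gripper":1},{"offset":[0.08,-0.132,0.016],"twist":[0.0,0.0,-0.999],"gripper":1},{"offset":[0.091,-0.124,0.016],"twist":[0.0,0.0,-0.999],"gripper":1},{"offset":[0.102,-0.116,0.016],"twist":[0.0,0.0,-0.999],"gripper":1},{"offset":[0.111,-0.106,0.016],"twist":[0.0,-0.001,-0.999],"gripper":1},{"offset":[0.12,-0.096,0.016],"twist":[0.0,0.0,-0.999],"gripper":1},{"offset":[0.128,-0.085,0.016],"twist":[0.0,0.0,-0.999],"gripper":1},{"offset":[0.135,-0.074,0.016],"twist":[0.0,-0.001,-0.999],"gripper":1}]
[{"offset":[0.141,-0.062,0.016],"twist":[0.0,0.0,-0.999],"gripper":1},{"offset":[0.146,-0.049,0.016],"twist":[0.0,-0.001,-0.999],"gripper":1},{"offset":[0.15,-0.036,0.016],"twist":[0.0,0.0,-0.999],"gripper":1},{"offset":[0.153,-0.023,0.016],"twist":[0.0,-0.001,-1.0],"gripper":1},{"offset":[0.154,-0.01,0.016],"twist":[0.0,0.0,-0.999],"gripper":1},{"offset":[0.154,0.003,0.016],"twist":[0.001,0.0,-1.0],"gripper":1},{"offset":[0.153,0.017,0.016],"twist":[0.001,-0.001,-0.999],"gripper":1}]
```

>>> send_rows([
  {"offset": [0.02, -0.15, 0.02], "twist": [0, 0, -1], "gripper": 1},
  {"offset": [0.03, -0.15, 0.02], "twist": [0, 0, -1], "gripper": 1},
  {"offset": [0.04, -0.15, 0.02], "twist": [0, 0, -1], "gripper": 1},
  {"offset": [0.06, -0.14, 0.02], "twist": [0, 0, -1], "gripper": 1},
  {"offset": [0.07, -0.14, 0.02], "twist": [0, 0, -1], "gripper": 1},
  {"offset": [0.08, -0.13, 0.02], "twist": [0, 0, -1], "gripper": 1},
  {"offset": [0.09, -0.12, 0.02], "twist": [0, 0, -1], "gripper": 1},
  {"offset": [0.1, -0.12, 0.02], "twist": [0, 0, -1], "gripper": 1},
  {"offset": [0.11, -0.11, 0.02], "twist": [0, 0, -1], "gripper": 1},
  {"offset": [0.12, -0.1, 0.02], "twist": [0, 0, -1], "gripper": 1},
  {"offset": [0.13, -0.09, 0.02], "twist": [0, 0, -1], "gripper": 1},
  {"offset": [0.14, -0.07, 0.02], "twist": [0, 0, -1], "gripper": 1},
])

```text
time: 13.25
tcp_pos: [0.5151, -0.0777, 0.1227]
tool_rot: [0.247, 0.969, 0.0, 0.0]
ft_force: [-0.5, -0.0, 0.5]
finger_gap: 0.0854
grasp_force: 0.0
```

>>> send_rows([
  {"offset": [0.14, -0.06, 0.02], "twist": [0, 0, -1], "gripper": 1},
  {"offset": [0.15, -0.05, 0.02], "twist": [0, 0, -1], "gripper": 1},
  {"offset": [0.15, -0.04, 0.02], "twist": [0, 0, -1], "gripper": 1},
  {"offset": [0.15, -0.02, 0.02], "twist": [0, 0, -1], "gripper": 1},
  {"offset": [0.15, -0.01, 0.02], "twist": [0, 0, -1], "gripper": 1},
  {"offset": [0.15, 0, 0.02], "twist": [0, 0, -1], "gripper": 1},
  {"offset": [0.15, 0.02, 0.02], "twist": [0, 0, -1], "gripper": 1},
  {"offset": [0, 0, 0], "twist": [0, 0, 0], "gripper": 1},
  {"offset": [0, 0, 0], "twist": [0, 0, 0], "gripper": 1},
])

```text
time: 14.38
tcp_pos: [0.4519, -0.0721, 0.1145]
tool_rot: [-0.053, 0.999, -0.0, 0.0]
ft_force: [0.5, 0.2, -0.3]
finger_gap: 0.0856
grasp_force: 0.0
```

```bash
python3 - <<'E'
from h import *
st(); f=grab('top','t2.png')
cv2.imwrite('pics/v2.png',cv2.resize(f['img'][105:205,165:345],None,fx=4,fy=4,interpolation=cv2.INTER_CUBIC)[:,:,::-1])
E
```

```text
t 14.375 p [ 0.4519 -0.0721  0.1145] yaw 96.1 tilt [ 0.0007 -0.0003] F [ 0.5  0.2 -0.3] gap 0.0856 gf 0.0 q [-0.41 -0.07  2.12  0.    1.09 -2.08]
```

View pics/v2.png

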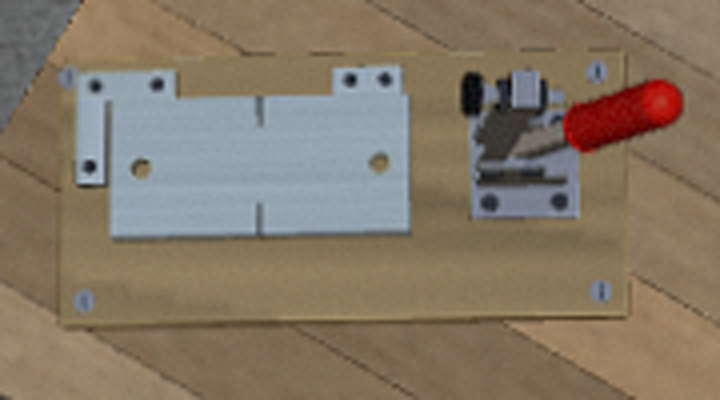

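```bash
python3 - <<'E'
from h import *
plan([((.6240,-.0911,.10),1.07,19,1),((.6240,-.0911,.0125),1.07,4,1)])
E
```

```text
TOO BIG [-0.152  0.007  0.013] [0.    0.    1.001]
TOO BIG [-0.148  0.033  0.013] [0.    0.    1.001]
TOO BIG [-0.14   0.058  0.013] [0.000e+00 1.000e-03 1.001e+00]
TOO BIG [-0.128  0.082  0.013] [0.    0.    1.001]
TOO BIG [-0.112  0.103  0.013] [0.    0.    1.001]
TOO BIG [-0.092  0.121  0.012] [0.    0.    1.001]
TOO BIG [-0.07   0.135  0.012] [0.    0.    1.001]
TOO BIG [-0.045  0.145  0.012] [0.    0.    1.001]
[{"offset":[-0.148,-0.033,0.013],"twist":[0.0,0.0,1.0],"gripper":1},{"offset":[-0.151,-0.019,0.013],"twist":[0.0,0.0,1.0],"gripper":1},{"offset":[-0.152,-0.006,0.013],"twist":[0.0,0.0,1.0],"gripper":1},{"offset":[-0.152,0.007,0.013],"twist":[0.0,0.0,1.001],"gripper":1},{"offset":[-0.151,0.02,0.013],"twist":[0.0,0.0,1.0],"gripper":1},{"offset":[-0.148,0.033,0.013],"twist":[0.0,0.0,1.001],"gripper":1},{"offset":[-0.145,0.046,0.013],"twist":[0.0,0.0,1.0],"gripper":1},{"offset":[-0.14,0.058,0.013],"twist":[0.0,0.001,1.001],"gripper":1},{"offset":[-0.134,0.07,0.013],"twist":[0.0,0.0,1.0],"gripper":1},{"offset":[-0.128,0.082,0.013],"twist":[0.0,0.0,1.001],"gripper":1},{"offset"
[... 156 characters left out ...]
013],"twist":[0.001,0.001,1.0],"gripper":1},{"offset":[-0.092,0.121,0.012],"twist":[0.0,0.0,1.001],"gripper":1},{"offset":[-0.081,0.128,0.013],"twist":[0.001,0.001,1.0],"gripper":1},{"offset":[-0.07,0.135,0.012],"twist":[0.0,0.0,1.001],"gripper":1},{"offset":[-0.058,0.14,0.013],"twist":[0.001,0.001,1.0],"gripper":1},{"offset":[-0.045,0.145,0.012],"twist":[0.0,0.0,1.001],"gripper":1},{"offset":[-0.033,0.149,0.012],"twist":[0.001,0.001,1.0],"gripper":1},{"offset":[0.0,0.0,0.365],"twist":[0.0,0.0,0.0],"gripper":1},{"offset":[0.0,0.0,0.365],"twist":[0.0,0.0,0.0],"gripper":1},{"offset":[0.0,0.0,0.364],"twist":[0.0,0.0,0.0],"gripper":1},{"offset":[0.0,0.0,0.365],"twist":[0.0,0.0,0.0],"gripper":1}]
```

>>> send_rows([
  {"offset": [-0.15, -0.03, 0.01], "twist": [0, 0, 1], "gripper": 1},
  {"offset": [-0.15, -0.02, 0.01], "twist": [0, 0, 1], "gripper": 1},
  {"offset": [-0.15, -0.01, 0.01], "twist": [0, 0, 1], "gripper": 1},
  {"offset": [-0.15, 0.01, 0.01], "twist": [0, 0, 1], "gripper": 1},
  {"offset": [-0.15, 0.02, 0.01], "twist": [0, 0, 1], "gripper": 1},
  {"offset": [-0.15, 0.03, 0.01], "twist": [0, 0, 1], "gripper": 1},
  {"offset": [-0.15, 0.05, 0.01], "twist": [0, 0, 1], "gripper": 1},
  {"offset": [-0.14, 0.06, 0.01], "twist": [0, 0, 1], "gripper": 1},
  {"offset": [-0.13, 0.07, 0.01], "twist": [0, 0, 1], "gripper": 1},
  {"offset": [-0.13, 0.08, 0.01], "twist": [0, 0, 1], "gripper": 1},
  {"offset": [-0.12, 0.09, 0.01], "twist": [0, 0, 1], "gripper": 1},
  {"offset": [-0.11, 0.1, 0.01], "twist": [0, 0, 1], "gripper": 1},
])

```text
time: 15.92
tcp_pos: [0.5606, -0.0841, 0.107]
tool_rot: [0.454, 0.891, 0.0, 0.0]
ft_force: [-0.2, 0.8, 0.4]
finger_gap: 0.0855
grasp_force: 0.0
```

>>> send_rows([
  {"offset": [-0.1, 0.11, 0.01], "twist": [0, 0, 1], "gripper": 1},
  {"offset": [-0.09, 0.12, 0.01], "twist": [0, 0, 1], "gripper": 1},
  {"offset": [-0.08, 0.13, 0.01], "twist": [0, 0, 1], "gripper": 1},
  {"offset": [-0.07, 0.14, 0.01], "twist": [0, 0, 1], "gripper": 1},
  {"offset": [-0.06, 0.14, 0.01], "twist": [0, 0, 1], "gripper": 1},
  {"offset": [-0.05, 0.15, 0.01], "twist": [0, 0, 1], "gripper": 1},
  {"offset": [-0.03, 0.15, 0.01], "twist": [0, 0, 1], "gripper": 1},
  {"offset": [0, 0, 0.5], "twist": [0, 0, 0], "gripper": 1},
  {"offset": [0, 0, 0.4], "twist": [0, 0, 0], "gripper": 1},
  {"offset": [0, 0, 0.2], "twist": [0, 0, 0], "gripper": 1},
  {"offset": [0, 0, 0], "twist": [0, 0, 0], "gripper": 1},
  {"offset": [0, 0, 0], "twist": [0, 0, 0], "gripper": 1},
])

```text
time: 17.42
tcp_pos: [0.6247, -0.091, 0.038]
tool_rot: [0.7, 0.714, 0.0, 0.001]
ft_force: [0.3, 0.1, 0.1]
finger_gap: 0.0853
grasp_force: 0.0
```

```bash
python3 - <<'E'
from h import *
st()
plan([((.6240,-.0911,.0125),1.07,3,1)])
E
```

```text
t 17.425 p [ 0.6247 -0.091   0.038 ] yaw 1.15 tilt [ 0.0019 -0.0006] F [0.3 0.1 0.1] gap 0.0853 gf 0.0 q [-0.32  0.44  1.7   0.    1.   -0.34]
[{"offset":[0.0,-0.004,0.142],"twist":[0.007,0.003,0.005],"gripper":1},{"offset":[0.0,-0.004,0.142],"twist":[0.007,0.002,0.006],"gripper":1},{"offset":[0.0,-0.004,0.141],"twist":[0.007,0.003,0.005],"gripper":1}]
```

>>> send_rows([
  {"offset": [0, -0.005, 0.2], "twist": [0.01, 0, 0.01], "gripper": 1},
  {"offset": [0, -0.005, 0.15], "twist": [0.01, 0, 0], "gripper": 1},
  {"offset": [0, 0, 0.06], "twist": [0, 0, 0], "gripper": 1},
  {"offset": [0, 0, 0], "twist": [0, 0, 0], "gripper": 0.8},
  {"offset": [0, 0, 0], "twist": [0, 0, 0], "gripper": 0.6},
  {"offset": [0, 0, 0], "twist": [0, 0, 0], "gripper": 0.4},
  {"offset": [0, 0, 0], "twist": [0, 0, 0], "gripper": 0.4},
])

```text
time: 18.3
tcp_pos: [0.624, -0.0911, 0.0132]
tool_rot: [0.7, 0.714, -0.0, 0.0]
ft_force: [1.9, 0.8, 4.2]
finger_gap: 0.0537
grasp_force: 63.7
```

>>> send_rows([
  {"offset": [0.03, 0, -0.01], "twist": [0, 0, 0], "gripper": 0.4},
  {"offset": [0.03, 0, 0], "twist": [0, 0, 0], "gripper": 0.4},
  {"offset": [0, 0, 0], "twist": [0, 0, 0], "gripper": 0.4},
])

```text
time: 18.68
tcp_pos: [0.6234, -0.0883, 0.0132]
tool_rot: [0.7, 0.714, -0.001, 0.0]
ft_force: [0.6, -4.9, 2.0]
finger_gap: 0.0538
grasp_force: 63.5
```

>>> send_rows([
  {"offset": [0.03, 0, 0], "twist": [0, 0, 0], "gripper": 0.4},
  {"offset": [0, 0, 0], "twist": [0, 0, 0], "gripper": 0.4},
])

```text
time: 18.92
tcp_pos: [0.6234, -0.0882, 0.0132]
tool_rot: [0.7, 0.714, -0.002, 0.001]
ft_force: [-0.6, -12.5, 0.6]
finger_gap: 0.0532
grasp_force: 63.3
```

>>> send_rows([
  {"offset": [-0.02, 0.03, 0], "twist": [0, 0, 0], "gripper": 0.4},
  {"offset": [0, 0.03, 0], "twist": [0, 0, 0], "gripper": 0.4},
  {"offset": [0, 0, 0], "twist": [0, 0, 0], "gripper": 0.4},
])

```text
time: 19.3
tcp_pos: [0.6242, -0.0883, 0.0133]
tool_rot: [0.7, 0.714, -0.004, -0.002]
ft_force: [-12.7, -8.6, 12.9]
finger_gap: 0.0537
grasp_force: 64.6
```

>>> send_rows([
  {"offset": [-0.03, 0.02, -0.02], "twist": [0, 0, 0], "gripper": 0.4},
  {"offset": [0, 0.01, 0], "twist": [0, 0, 0], "gripper": 0.4},
  {"offset": [0, 0, 0], "twist": [0, 0, 0], "gripper": 0.4},
])

```text
time: 19.68
tcp_pos: [0.6248, -0.0883, 0.0133]
tool_rot: [0.7, 0.714, -0.004, -0.004]
ft_force: [-12.8, -2.5, 9.6]
finger_gap: 0.0532
grasp_force: 64.4
```

>>> send_rows([
  {"offset": [0, 0, 0], "twist": [0, 0, 0], "gripper": 0.8},
  {"offset": [0, 0, 0], "twist": [0, 0, 0], "gripper": 1},
  {"offset": [0, 0, 0], "twist": [0, 0, 0], "gripper": 1},
  {"offset": [0, 0, -0.5], "twist": [0, 0, 0], "gripper": 1},
  {"offset": [0, 0, -0.8], "twist": [0, 0, 0], "gripper": 1},
  {"offset": [0, -0.15, -0.2], "twist": [0, 0, -1], "gripper": 1},
  {"offset": [0.03, -0.15, 0.02], "twist": [0, 0, -1], "gripper": 1},
  {"offset": [0.04, -0.15, 0.02], "twist": [0, 0, -1], "gripper": 1},
  {"offset": [0.06, -0.14, 0.02], "twist": [0, 0, -1], "gripper": 1},
  {"offset": [0.07, -0.14, 0.02], "twist": [0, 0, -1], "gripper": 1},
  {"offset": [0.08, -0.13, 0.02], "twist": [0, 0, -1], "gripper": 1},
  {"offset": [0.09, -0.12, 0.02], "twist": [0, 0, -1], "gripper": 1},
])

```text
time: 21.18
tcp_pos: [0.5646, -0.083, 0.097]
tool_rot: [0.452, 0.892, -0.0, -0.001]
ft_force: [-0.5, -0.3, 0.2]
finger_gap: 0.0857
grasp_force: 0.0
```

>>> send_rows([
  {"offset": [0.1, -0.12, 0.02], "twist": [0, 0, -1], "gripper": 1},
  {"offset": [0.11, -0.11, 0.02], "twist": [0, 0, -1], "gripper": 1},
  {"offset": [0.12, -0.1, 0.02], "twist": [0, 0, -1], "gripper": 1},
  {"offset": [0.13, -0.09, 0.02], "twist": [0, 0, -1], "gripper": 1},
  {"offset": [0.14, -0.07, 0.02], "twist": [0, 0, -1], "gripper": 1},
  {"offset": [0.14, -0.06, 0.02], "twist": [0, 0, -1], "gripper": 1},
  {"offset": [0.15, -0.05, 0.02], "twist": [0, 0, -1], "gripper": 1},
  {"offset": [0.15, -0.04, 0.02], "twist": [0, 0, -1], "gripper": 1},
  {"offset": [0.15, -0.02, 0.02], "twist": [0, 0, -1], "gripper": 1},
  {"offset": [0.15, -0.01, 0.02], "twist": [0, 0, -1], "gripper": 1},
  {"offset": [0.15, 0, 0.02], "twist": [0, 0, -1], "gripper": 1},
  {"offset": [0.15, 0.02, 0.02], "twist": [0, 0, -1], "gripper": 1},
])

```text
time: 22.68
tcp_pos: [0.454, -0.0734, 0.0829]
tool_rot: [-0.055, 0.998, -0.0, -0.001]
ft_force: [-0.5, -0.5, -0.4]
finger_gap: 0.0853
grasp_force: 0.0
```

```bash
python3 - <<'E'
from h import *
st(); f=grab('top','t3.png'); 
a=cv2.resize(f['img'][105:180,180:300],None,fx=6,fy=6,interpolation=cv2.INTER_CUBIC)
cv2.imwrite('pics/v3.png',a[:,:,::-1])
st()
plan([((.451,-.0717,.013),96.1,3,1)])
E
```

```text
t 22.675 p [ 0.454  -0.0734  0.0829] yaw 96.28 tilt [-0.0012 -0.0001] F [-0.5 -0.5 -0.4] gap 0.0853 gf 0.0 q [-0.41 -0.01  2.13 -0.    1.02 -2.09]
t 22.725 p [ 0.4529 -0.0731  0.0824] yaw 96.38 tilt [-0.0028  0.0005] F [-0.8 -0.4 -0.8] gap 0.0853 gf 0.0 q [-0.41 -0.01  2.13 -0.    1.02 -2.09]
[{"offset":[0.009,0.008,0.386],"twist":[0.003,-0.011,0.019],"gripper":1},{"offset":[0.009,0.009,0.386],"twist":[0.003,-0.01,0.018],"gripper":1},{"offset":[0.009,0.009,0.385],"twist":[0.003,-0.011,0.019],"gripper":1}]
```

View pics/v3.png

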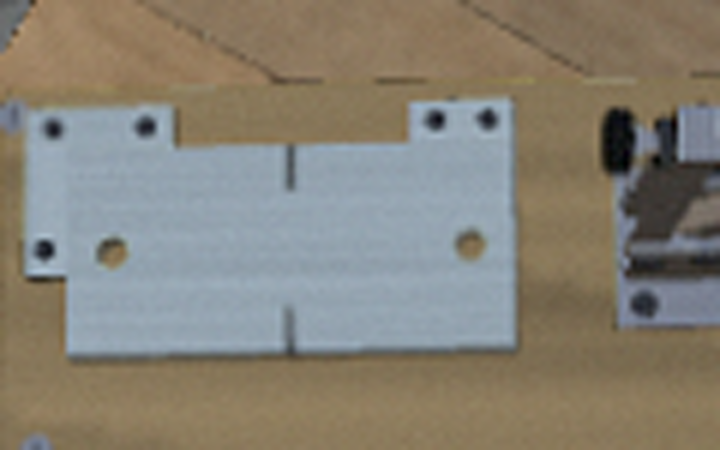

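>>> send_rows([
  {"offset": [0.03, 0.015, 0.55], "twist": [0, -0.02, 0.03], "gripper": 1},
  {"offset": [0.02, 0.01, 0.4], "twist": [0, -0.01, 0.02], "gripper": 1},
  {"offset": [0.01, 0, 0.2], "twist": [0, 0, 0], "gripper": 0.8},
  {"offset": [0, 0, 0], "twist": [0, 0, 0], "gripper": 0.6},
  {"offset": [0, 0, 0], "twist": [0, 0, 0], "gripper": 0.5},
])

```text
time: 23.35
tcp_pos: [0.4513, -0.0728, 0.0147]
tool_rot: [-0.051, 0.999, -0.0, 0.001]
ft_force: [0.1, 0.5, -0.1]
finger_gap: 0.0426
grasp_force: 0.0
```

```bash
python3 - <<'E'
from h import *
st()
plan([((.449,-.0719,.0127),96.1,1,.5)])
E
```

```text
t 23.35 p [ 0.4513 -0.0728  0.0147] yaw 95.85 tilt [ 0.0026 -0.0005] F [ 0.1  0.5 -0.1] gap 0.0426 gf 0.0 q [-0.41  0.13  2.15  0.    0.86 -2.08]
[{"offset":[0.036,0.018,0.033],"twist":[-0.008,0.029,-0.05],"gripper":0.5}]
```

>>> send_rows([
  {"offset": [0.035, 0.015, 0.035], "twist": [0, 0.02, -0.05], "gripper": 0.4},
  {"offset": [0, 0, 0], "twist": [0, 0, 0], "gripper": 0.3},
  {"offset": [0, 0, 0], "twist": [0, 0, 0], "gripper": 0.2},
  {"offset": [0, 0, 0], "twist": [0, 0, 0], "gripper": 0.1},
  {"offset": [0, 0, 0], "twist": [0, 0, 0], "gripper": 0},
  {"offset": [0, 0, 0], "twist": [0, 0, 0], "gripper": 0},
])

```text
time: 24.1
tcp_pos: [0.4484, -0.0719, 0.0123]
tool_rot: [-0.053, 0.999, -0.0, -0.0]
ft_force: [-1.5, 0.5, 5.7]
finger_gap: 0.02
grasp_force: 59.7
```

```bash
python3 - <<'E'
from h import *
st()
E
```

```text
t 24.1 p [ 0.4484 -0.0719  0.0123] yaw 96.11 tilt [-0.0006 -0.0002] F [-1.5  0.5  5.7] gap 0.02 gf 59.70707416534424 q [-0.41  0.13  2.16 -0.    0.86 -2.09]
```

```bash
python3 - <<'E'
from h import *
n=np.array([.6248,-.0883]);c,s=np.cos(np.radians(1.07)),np.sin(np.radians(1.07));M=np.array([[c,-s],[s,c]])
a=n+M@[-.045,.0197]; print(a, n+M@[-.039,.0197])
plan([((.448,-.072,.08),96.1,2,0),((*a,.075),1.07,19,0)])
E
```

```text
[ 0.57943997 -0.06944376] [ 0.58543892 -0.06933172]
TOO BIG [-0.094  0.066  0.005] [0.    0.    1.001]
TOO BIG [-0.082  0.082  0.005] [0.    0.    1.001]
TOO BIG [-0.066  0.094  0.005] [0.    0.    1.001]
TOO BIG [-0.049  0.105  0.005] [0.    0.    1.001]
TOO BIG [-0.03   0.111  0.005] [0.    0.    1.001]
TOO BIG [-0.01   0.115  0.005] [0.    0.    1.001]
[{"offset":[0.004,0.0,-0.564],"twist":[-0.001,-0.004,0.001],"gripper":0},{"offset":[0.004,-0.001,-0.565],"twist":[-0.001,-0.003,0.001],"gripper":0},{"offset":[-0.115,-0.01,0.004],"twist":[0.0,0.0,1.0],"gripper":0},{"offset":[-0.115,0.0,0.004],"twist":[0.0,0.0,1.0],"gripper":0},{"offset":[-0.115,0.01,0.004],"twist":[0.0,0.0,1.0],"gripper":0},{"offset":[-0.114,0.02,0.004],"twist":[0.0,0.0,1.0],"gripper":0},{"offset":[-0.111,0.03,0.005],"twist":[0.0,0.0,1.0],"gripper":0},{"offset":[-0.108,0.04,0.004],"twist":[0.0,0.0,1.0],"gripper":0},{"offset":[-0.105,0.049,0.005],"twist":[0.0,0.0,1.0],"gripper":0},{"offset":[-0.1,0.058,0.004],"twist":[0.0,0.0,1.0],"gripper":0},{"offset":[-0.094,0.066,0.005],"twist":[0.0,0.0,1.001],"gripper":0},{"offset":[-0.088,0.074,0.004],"twist":[0.0,0.0,1.0],"gripper":0}]
[{"offset":[-0.082,0.082,0.005],"twist":[0.0,0.0,1.001],"gripper":0},{"offset":[-0.074,0.088,0.004],"twist":[0.0,0.0,1.0],"gripper":0},{"offset":[-0.066,0.094,0.005],"twist":[0.0,0.0,1.001],"gripper":0},{"offset":[-0.058,0.1,0.004],"twist":[0.0,0.0,1.0],"gripper":0},{"offset":[-0.049,0.105,0.005],"twist":[0.0,0.0,1.001],"gripper":0},{"offset":[-0.039,0.108,0.004],"twist":[0.0,0.0,1.0],"gripper":0},{"offset":[-0.03,0.111,0.005],"twist":[0.0,0.0,1.001],"gripper":0},{"offset":[-0.02,0.114,0.004],"twist":[0.0,0.0,1.0],"gripper":0},{"offset":[-0.01,0.115,0.005],"twist":[0.0,0.0,1.001],"gripper":0}]
```

>>> send_rows([
  {"offset": [0, 0, -0.45], "twist": [0, 0, 0], "gripper": 0},
  {"offset": [0, 0, -0.65], "twist": [0, 0, 0], "gripper": 0},
  {"offset": [-0.11, -0.01, 0], "twist": [0, 0, 1], "gripper": 0},
  {"offset": [-0.12, 0, 0], "twist": [0, 0, 1], "gripper": 0},
  {"offset": [-0.12, 0.01, 0], "twist": [0, 0, 1], "gripper": 0},
  {"offset": [-0.11, 0.02, 0], "twist": [0, 0, 1], "gripper": 0},
  {"offset": [-0.11, 0.03, 0], "twist": [0, 0, 1], "gripper": 0},
  {"offset": [-0.11, 0.04, 0], "twist": [0, 0, 1], "gripper": 0},
  {"offset": [-0.1, 0.05, 0], "twist": [0, 0, 1], "gripper": 0},
  {"offset": [-0.1, 0.06, 0], "twist": [0, 0, 1], "gripper": 0},
  {"offset": [-0.09, 0.07, 0], "twist": [0, 0, 1], "gripper": 0},
  {"offset": [-0.09, 0.07, 0], "twist": [0, 0, 1], "gripper": 0},
])

```text
time: 25.6
tcp_pos: [0.5166, -0.0696, 0.0767]
tool_rot: [0.375, 0.927, -0.0, -0.001]
ft_force: [-0.8, -0.4, -2.6]
finger_gap: 0.0206
grasp_force: 59.8
```

>>> send_rows([
  {"offset": [-0.08, 0.08, 0], "twist": [0, 0, 1], "gripper": 0},
  {"offset": [-0.07, 0.09, 0], "twist": [0, 0, 1], "gripper": 0},
  {"offset": [-0.07, 0.09, 0], "twist": [0, 0, 1], "gripper": 0},
  {"offset": [-0.06, 0.1, 0], "twist": [0, 0, 1], "gripper": 0},
  {"offset": [-0.05, 0.1, 0], "twist": [0, 0, 1], "gripper": 0},
  {"offset": [-0.04, 0.11, 0], "twist": [0, 0, 1], "gripper": 0},
  {"offset": [-0.03, 0.11, 0], "twist": [0, 0, 1], "gripper": 0},
  {"offset": [-0.02, 0.11, 0], "twist": [0, 0, 1], "gripper": 0},
  {"offset": [-0.01, 0.12, 0], "twist": [0, 0, 1], "gripper": 0},
  {"offset": [0, 0, 0], "twist": [0, 0, 0], "gripper": 0},
  {"offset": [0, 0, 0], "twist": [0, 0, 0], "gripper": 0},
])

```text
time: 26.98
tcp_pos: [0.5784, -0.069, 0.0769]
tool_rot: [0.7, 0.714, -0.001, -0.001]
ft_force: [-0.4, -0.3, -2.1]
finger_gap: 0.0202
grasp_force: 59.7
```

```bash
python3 - <<'E'
from h import *
st()
plan([((.5790,-.0695,.029),1.07,3,0)])
E
```

```text
t 26.975 p [ 0.5784 -0.069   0.0769] yaw 1.18 tilt [-0.0022  0.0005] F [-0.4 -0.3 -2.1] gap 0.0202 gf 59.74073588848114 q [-0.31  0.28  1.82 -0.    1.04 -0.33]
[{"offset":[-0.003,0.004,0.266],"twist":[-0.008,-0.002,0.007],"gripper":0},{"offset":[-0.003,0.004,0.266],"twist":[-0.008,-0.002,0.007],"gripper":0},{"offset":[-0.002,0.003,0.267],"twist":[-0.009,-0.002,0.007],"gripper":0}]
```

>>> send_rows([
  {"offset": [-0.005, 0.01, 0.45], "twist": [0, 0, 0.02], "gripper": 0},
  {"offset": [0, 0, 0.25], "twist": [0, 0, 0], "gripper": 0},
  {"offset": [0, 0, 0.1], "twist": [0, 0, 0], "gripper": 0},
  {"offset": [0, 0, 0.02], "twist": [0, 0, 0], "gripper": 0},
  {"offset": [0, 0, 0], "twist": [0, 0, 0], "gripper": 0},
])

```text
time: 27.6
tcp_pos: [0.5802, -0.0697, 0.0291]
tool_rot: [0.701, 0.713, -0.0, 0.0]
ft_force: [0.2, 0.4, -2.9]
finger_gap: 0.0201
grasp_force: 59.7
```

```bash
python3 - <<'E'
from h import *
st()
E
```

```text
t 27.6 p [ 0.5802 -0.0697  0.0291] yaw 1.02 tilt [ 0.0003 -0.0004] F [ 0.2  0.4 -2.9] gap 0.0201 gf 59.69516694545746 q [-0.31  0.36  1.83 -0.    0.95 -0.33]
```

>>> send_rows([
  {"offset": [0, 0, 0.05], "twist": [0, 0, 0], "gripper": 0},
  {"offset": [0, 0, 0.02], "twist": [0, 0, 0], "gripper": 0},
  {"offset": [0, 0, 0.01], "twist": [0, 0, 0], "gripper": 0},
  {"offset": [0, 0, 0], "twist": [0, 0, 0], "gripper": 0},
])

```text
time: 28.1
tcp_pos: [0.5798, -0.0695, 0.0243]
tool_rot: [0.701, 0.713, -0.0, -0.0]
ft_force: [-4.8, 0.9, 5.7]
finger_gap: 0.0204
grasp_force: 60.7
```

>>> send_rows([
  {"offset": [0, 0.03, 0], "twist": [0, 0, 0], "gripper": 0},
  {"offset": [0, 0.03, 0], "twist": [0, 0, 0], "gripper": 0},
  {"offset": [0, 0, 0], "twist": [0, 0, 0], "gripper": 0},
])

```text
time: 28.48
tcp_pos: [0.583, -0.0696, 0.0243]
tool_rot: [0.701, 0.713, -0.001, -0.001]
ft_force: [-4.6, 0.2, 6.7]
finger_gap: 0.0206
grasp_force: 61.0
```

>>> send_rows([
  {"offset": [0, 0.03, 0], "twist": [0, 0, 0], "gripper": 0},
  {"offset": [0, 0.03, 0], "twist": [0, 0, 0], "gripper": 0},
  {"offset": [0, 0, 0], "twist": [0, 0, 0], "gripper": 0},
])

```text
time: 28.85
tcp_pos: [0.5854, -0.0696, 0.0243]
tool_rot: [0.701, 0.714, -0.002, -0.002]
ft_force: [-11.4, -0.2, 11.8]
finger_gap: 0.0204
grasp_force: 61.5
```

>>> send_rows([
  {"offset": [0, 0, 0], "twist": [0, 0, 0], "gripper": 0.2},
  {"offset": [0, 0, 0], "twist": [0, 0, 0], "gripper": 0.5},
  {"offset": [0, 0, 0], "twist": [0, 0, 0], "gripper": 0.7},
  {"offset": [0, 0, -0.3], "twist": [0, 0, 0], "gripper": 0.7},
  {"offset": [0, 0, -0.8], "twist": [0, 0, 0], "gripper": 0.7},
  {"offset": [0, -0.8, -0.3], "twist": [0, 0, 0], "gripper": 0.5},
  {"offset": [0, -0.9, 0], "twist": [0, 0, 0], "gripper": 0.2},
  {"offset": [0, -0.8, 0], "twist": [0, 0, 0], "gripper": 0},
  {"offset": [0, 0, 0], "twist": [0, 0, 0], "gripper": 0},
])

```text
time: 29.98
tcp_pos: [0.4344, -0.0714, 0.1077]
tool_rot: [0.701, 0.713, -0.0, -0.001]
ft_force: [0.6, 0.4, 0.1]
finger_gap: 0.0004
grasp_force: 0.0
```

```bash
python3 - <<'E'
from h import *
st(); f=grab('top','t4.png'); 
a=cv2.resize(f['img'][115:190,180:300],None,fx=6,fy=6,interpolation=cv2.INTER_CUBIC)
cv2.imwrite('pics/v4.png',a[:,:,::-1])
E
```

```text
t 29.975 p [ 0.4344 -0.0714  0.1077] yaw 0.95 tilt [-0.0013  0.0002] F [0.6 0.4 0.1] gap 0.0004 gf 0.0 q [-0.42 -0.1   2.17 -0.    1.08 -0.44]
```

View pics/v4.png

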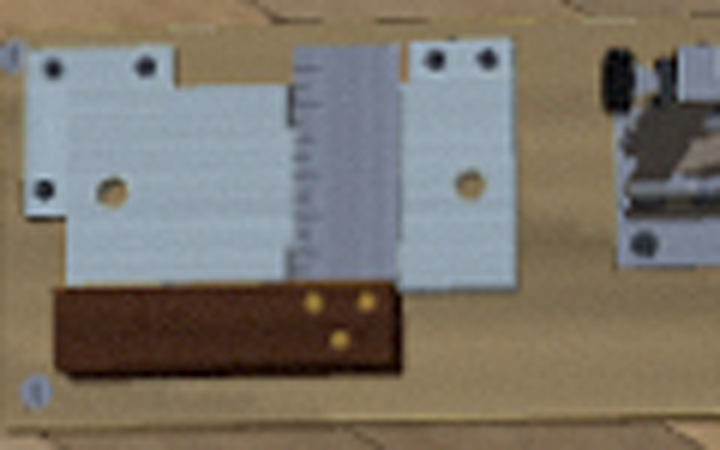

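```bash
python3 - <<'E'
from h import *
f=grab('top'); g3=cv2.imread('pics/t3.png',0).astype(float); g4=cv2.imread('pics/t4.png').astype(float)
# tick darkness centroid in t3 (rows of v3 tick: full rows 105+145/6.., cols ~228)
for r0,r1 in((131,135),(157,161)):
    b=g3[r0:r1,222:236].mean(0); w=np.clip(np.median(b)-b-4,0,None); c=(w*np.arange(222,236)).sum()/w.sum(); r=(r0+r1-1)/2
    print('tick',c,r,plane(f,[(c,r)],.022)[0], np.round(b))
d=g4.sum(2)/3
for r0,r1 in((136,143),(143,150),(150,156)):
    b=d[r0:r1,220:250].mean(0); hi=b[1:7].mean(); lo=b[11:22].mean(); h=(hi+lo)/2
    i=np.where((b[:-1]>h)&(b[1:]<=h))[0]; i=i[0]; c=220+i+(b[i]-h)/(b[i]-b[i+1]); r=(r0+r1-1)/2
    j=np.where((b[:-1]<=h)&(b[1:]>h))[0][-1]; c2=220+j+(h-b[j])/(b[j+1]-b[j])
    print('blade',c,c2,plane(f,[(c,r),(c2,r)],.0248)[:,:2],np.round(b))
E
```

```text
tick 227.92619926199262 132.5 [ 0.64579643 -0.08732325  0.022     ] [159. 159. 158. 159. 161. 135.  84. 143. 160. 158. 158. 159. 159. 157.]
tick 227.7472353870458 158.5 [ 0.60350384 -0.08789538  0.022     ] [162. 160. 161. 160. 164. 129. 111. 149. 161. 159. 160. 160. 160. 160.]
blade 228.28940737754485 246.60789164709828 [[ 0.63450943 -0.08857329]
 [ 0.63447931 -0.11787351]] [162. 162. 162. 162. 162. 162. 162. 163. 151. 130. 119. 123. 130. 132.
 130. 126. 126. 128. 125. 125. 129. 131. 127. 127. 132. 133. 129. 155.
 165. 164.]
blade 228.27784688995214 246.74040657834627 [[ 0.62314472 -0.0887873 ]
 [ 0.6231257  -0.11827821]] [161. 160. 162. 161. 161. 161. 162. 162. 151. 128. 118. 121. 128. 133.
 130. 127. 126. 128. 126. 126. 129. 130. 126. 127. 133. 135. 123. 152.
 162. 162.]
blade 228.29673423423424 246.6875 [[ 0.61262345 -0.08902745]
 [ 0.61261469 -0.11836846]] [162. 164. 162. 163. 164. 162. 163. 162. 153. 128. 118. 121. 129. 130.
 130. 127. 127. 127. 126. 127. 129. 131. 127. 128. 133. 134. 124. 155.
 163. 162.]
```

>>> send_rows([
  {"offset": [0.01, 0.84, 0.1], "twist": [0, 0, -0.02], "gripper": 0.7},
  {"offset": [0.01, 0.84, 0.1], "twist": [0, 0, 0], "gripper": 0.7},
  {"offset": [-0.01, 0.84, 0.1], "twist": [0, 0, 0], "gripper": 0.7},
  {"offset": [0, 0, 0.4], "twist": [0, 0, 0], "gripper": 0.7},
  {"offset": [0, 0, 0.3], "twist": [0, 0, 0], "gripper": 0.7},
  {"offset": [0, 0, 0.15], "twist": [0, 0, 0], "gripper": 0.7},
  {"offset": [0, 0, 0], "twist": [0, 0, 0], "gripper": 0.7},
])

```text
time: 30.95
tcp_pos: [0.5876, -0.0685, 0.0381]
tool_rot: [0.7, 0.714, -0.001, -0.001]
ft_force: [-0.3, 0.1, 0.9]
finger_gap: 0.0599
grasp_force: 0.0
```

```bash
python3 - <<'E'
from h import *
st()
plan([((.5852,-.0696,.0248),1.07,2,.7)])
E
```

```text
t 30.95 p [ 0.5876 -0.0685  0.0381] yaw 1.1 tilt [-0.0019  0.0004] F [-0.3  0.1  0.9] gap 0.0599 gf 0.0 q [-0.31  0.36  1.81 -0.    0.98 -0.33]
[{"offset":[-0.009,-0.02,0.111],"twist":[-0.011,-0.002,0.003],"gripper":0.7},{"offset":[-0.009,-0.02,0.11],"twist":[-0.011,-0.003,0.003],"gripper":0.7}]
```

>>> send_rows([
  {"offset": [-0.01, -0.02, 0.12], "twist": [-0.01, 0, 0], "gripper": 0.7},
  {"offset": [-0.01, -0.02, 0.09], "twist": [0, 0, 0], "gripper": 0.6},
  {"offset": [0, 0, 0], "twist": [0, 0, 0], "gripper": 0.4},
  {"offset": [0, 0, 0], "twist": [0, 0, 0], "gripper": 0.2},
  {"offset": [0, 0, 0], "twist": [0, 0, 0], "gripper": 0},
  {"offset": [0, 0, 0], "twist": [0, 0, 0], "gripper": 0},
])

```text
time: 31.7
tcp_pos: [0.5854, -0.0699, 0.0264]
tool_rot: [0.7, 0.714, -0.0, -0.0]
ft_force: [-4.2, -1.1, 5.8]
finger_gap: 0.0202
grasp_force: 59.7
```

```bash
python3 - <<'E'
from h import *
st()
E
```

```text
t 31.7 p [ 0.5854 -0.0699  0.0264] yaw 1.12 tilt [-0.0011 -0.0001] F [-4.2 -1.1  5.8] gap 0.0202 gf 59.65467631816864 q [-0.31  0.37  1.81 -0.    0.95 -0.33]
```

>>> send_rows([
  {"offset": [0, -0.01, -0.015], "twist": [0, 0, 0], "gripper": 0},
  {"offset": [0.027, 0, 0], "twist": [0, 0, 0], "gripper": 0},
  {"offset": [0, 0, 0], "twist": [0, 0, 0], "gripper": 0},
])

```text
time: 32.08
tcp_pos: [0.5849, -0.068, 0.0265]
tool_rot: [0.7, 0.714, 0.0, -0.0]
ft_force: [0.0, -0.9, -1.8]
finger_gap: 0.0201
grasp_force: 58.8
```

```bash
python3 - <<'E'
from h import *
st()
E
```

```text
t 32.075 p [ 0.5849 -0.068   0.0265] yaw 1.11 tilt [-0.0002  0.0004] F [ 0.  -0.9 -1.8] gap 0.0201 gf 58.82395148277283 q [-0.31  0.37  1.82  0.    0.95 -0.33]
```

>>> send_rows([
  {"offset": [-0.005, 0.02, 0.01], "twist": [0, 0, 0], "gripper": 0},
  {"offset": [0, 0.02, 0], "twist": [0, 0, 0], "gripper": 0},
  {"offset": [0, 0, 0], "twist": [0, 0, 0], "gripper": 0},
])

```text
time: 32.45
tcp_pos: [0.5855, -0.0681, 0.0264]
tool_rot: [0.7, 0.714, -0.002, -0.003]
ft_force: [-10.0, 2.8, 9.5]
finger_gap: 0.0202
grasp_force: 60.2
```

>>> send_rows([
  {"offset": [0, 0, 0], "twist": [0, 0, 0], "gripper": 0.2},
  {"offset": [0, 0, 0], "twist": [0, 0, 0], "gripper": 0.5},
  {"offset": [0, 0, 0], "twist": [0, 0, 0], "gripper": 0.7},
  {"offset": [0, 0, -0.3], "twist": [0, 0, 0], "gripper": 0.7},
  {"offset": [0, 0, -0.8], "twist": [0, 0, 0], "gripper": 0.7},
  {"offset": [0, -0.8, -0.3], "twist": [0, 0, 0], "gripper": 0.5},
  {"offset": [0, -0.7, 0], "twist": [0, 0, 0], "gripper": 0.2},
  {"offset": [0, 0, 0], "twist": [0, 0, 0], "gripper": 0},
  {"offset": [0, 0, 0], "twist": [0, 0, 0], "gripper": 0},
])

```text
time: 33.58
tcp_pos: [0.4987, -0.0706, 0.1117]
tool_rot: [0.7, 0.714, 0.001, 0.001]
ft_force: [0.1, -0.1, 0.1]
finger_gap: -0.0002
grasp_force: 0.0
```

```bash
cat > meas.py <<'E'
from h import *
import sys
f=grab('top',sys.argv[1]); g4=f['img'].astype(float); d=g4.mean(2)
cv2.imwrite('pics/v_'+sys.argv[1],cv2.resize(f['img'][110:190,180:330],None,fx=5,fy=5,interpolation=cv2.INTER_CUBIC)[:,:,::-1])
for r0,r1 in((136,143),(143,150),(150,156)):
    b=d[r0:r1,220:250].mean(0); hi=b[1:6].mean(); lo=b[11:22].mean(); h=(hi+lo)/2
    i=np.where((b[:-1]>h)&(b[1:]<=h))[0]; i=i[0]; c=220+i+(b[i]-h)/(b[i]-b[i+1]); r=(r0+r1-1)/2
    j=np.where((b[:-1]<=h)&(b[1:]>h))[0][-1]; c2=220+j+(h-b[j])/(b[j+1]-b[j])
    print('blade',c,c2,plane(f,[(c,r),(c2,r)],.0248)[:,:2].round(4).tolist())
E
python3 meas.py t5.png; python3 -c "
from h import *
st()"
```

```text
blade 227.22103018932287 244.33147335423197 [[0.6345, -0.0869], [0.6345, -0.1142]]
blade 227.15571006431426 244.28176823176824 [[0.6231, -0.087], [0.6231, -0.1144]]
blade 227.14463536463538 245.27677046710195 [[0.6126, -0.0872], [0.6126, -0.1161]]
t 33.625 p [ 0.4989 -0.0707  0.1115] yaw 1.11 tilt [ 0.0025 -0.0009] F [ 0.2 -0.2  0.1] gap -0.0001 gf 0.0 q [-0.37  0.05  2.01  0.    1.08 -0.39]
```

View pics/v_t5.png

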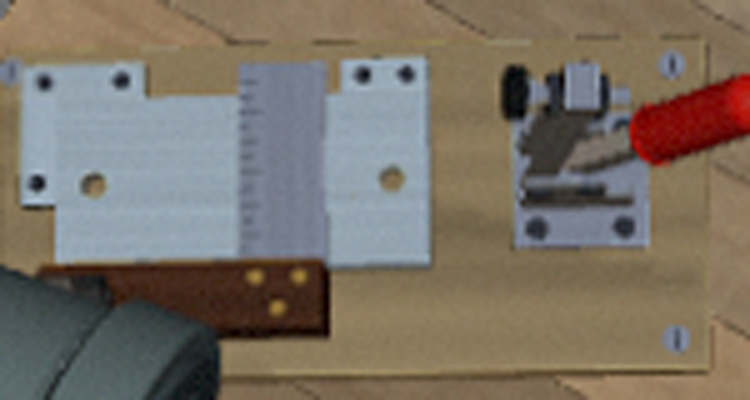

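>>> send_rows([
  {"offset": [0.01, 0.5, 0.5], "twist": [0, 0, 0], "gripper": 0},
  {"offset": [0.01, 0, 0.6], "twist": [0, 0, 0], "gripper": 0},
  {"offset": [0, 0, 0.4], "twist": [0, 0, 0], "gripper": 0},
  {"offset": [0, 0.2, 0], "twist": [0, 0, 0], "gripper": 0},
  {"offset": [0, 0.1, 0], "twist": [0, 0, 0], "gripper": 0},
  {"offset": [0, 0, 0], "twist": [0, 0, 0], "gripper": 0},
])

```text
time: 34.38
tcp_pos: [0.5476, -0.0686, 0.022]
tool_rot: [0.7, 0.714, 0.001, 0.002]
ft_force: [0.3, 1.0, 0.5]
finger_gap: -0.0004
grasp_force: 0.0
```

```bash
python3 -c "
from h import *
st()"
```

```text
t 34.375 p [ 0.5476 -0.0686  0.022 ] yaw 1.13 tilt [ 0.0034 -0.0011] F [0.3 1.  0.5] gap -0.0004 gf 0.0 q [-0.33  0.31  1.91  0.    0.92 -0.35]
```

>>> send_rows([
  {"offset": [0, 0.1, 0], "twist": [0, 0, 0], "gripper": 0},
  {"offset": [0, 0.07, 0], "twist": [0, 0, 0], "gripper": 0},
  {"offset": [0, 0, 0], "twist": [0, 0, 0], "gripper": 0},
])

```text
time: 34.75
tcp_pos: [0.556, -0.068, 0.0205]
tool_rot: [0.7, 0.714, 0.0, 0.0]
ft_force: [0.2, -0.2, -0.6]
finger_gap: 0.0003
grasp_force: 0.0
```

>>> send_rows([
  {"offset": [0, 0.04, 0], "twist": [0, 0, 0], "gripper": 0},
  {"offset": [0, 0.04, 0], "twist": [0, 0, 0], "gripper": 0},
  {"offset": [0, 0, 0], "twist": [0, 0, 0], "gripper": 0},
])

```text
time: 35.12
tcp_pos: [0.5605, -0.0678, 0.0202]
tool_rot: [0.7, 0.714, -0.0, -0.0]
ft_force: [-0.1, 0.3, -0.6]
finger_gap: -0.0001
grasp_force: 0.0
```

>>> send_rows([
  {"offset": [0, 0.03, 0], "twist": [0, 0, 0], "gripper": 0},
  {"offset": [0, 0.03, 0], "twist": [0, 0, 0], "gripper": 0},
  {"offset": [0, 0, 0], "twist": [0, 0, 0], "gripper": 0},
])

```text
time: 35.5
tcp_pos: [0.5609, -0.0677, 0.02]
tool_rot: [0.7, 0.714, -0.003, -0.003]
ft_force: [-13.9, -1.6, 12.0]
finger_gap: 0.0002
grasp_force: 7.1
```

>>> send_rows([
  {"offset": [0, -0.2, 0], "twist": [0, 0, 0], "gripper": 0},
  {"offset": [0, -0.4, -0.4], "twist": [0, 0, 0], "gripper": 0},
  {"offset": [-0.3, -0.3, -0.9], "twist": [0, 0, 0], "gripper": 0},
  {"offset": [-0.5, 0, -0.9], "twist": [0, 0, 0], "gripper": 0},
  {"offset": [-0.3, 0, -0.8], "twist": [0, 0, 0], "gripper": 0},
  {"offset": [0, 0, 0], "twist": [0, 0, 0], "gripper": 0},
])

```text
time: 36.25
tcp_pos: [0.5138, -0.1371, 0.2054]
tool_rot: [0.701, 0.713, 0.002, 0.005]
ft_force: [1.2, -0.1, -0.4]
finger_gap: 0.0001
grasp_force: 0.0
```

```bash
python3 meas.py t6.png; python3 - <<'E'
from h import *
st()
f=grab('side','s6.png')
a=cv2.resize(f['img'][175:265,325:425],None,fx=6,fy=6,interpolation=cv2.INTER_CUBIC)
cv2.imwrite('pics/v_s6.png',a[:,:,::-1])
E
```

```text
t 36.3 p [ 0.5122 -0.1357  0.2022] yaw 1.05 tilt [ 0.0043 -0.0019] F [-0.8  0.8 -0.9] gap 0.0001 gf 0.0 q [-0.47 -0.01  1.89  0.    1.26 -0.49]Traceback (most recent call last):
  File "meas.py", line 8, in <module>
    j=np.where((b[:-1]<=h)&(b[1:]>h))[0][-1]; c2=220+j+(h-b[j])/(b[j+1]-b[j])
      ~~~~~~~~~~~~~~~~~~~~~~~~~~~~~~~~~~^^^^
IndexError: index -1 is out of bounds for axis 0 with size 0
```

View pics/v_s6.png

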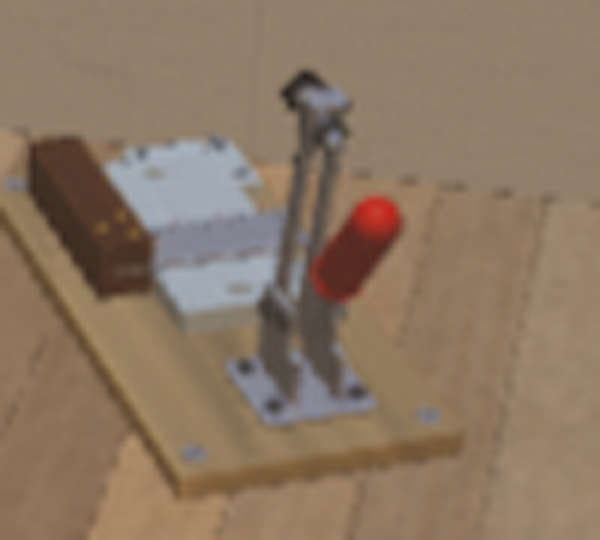

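```bash
python3 - <<'E'
from h import *
f=grab('side')
piv=np.array([.6269,-.2003,.046]);t=np.radians(1.07);nx=np.array([np.cos(t),np.sin(t),0]);out=np.array([np.sin(t),-np.cos(t),0])
for n,p in dict(tip=(377,218),low=(336,277),armtop=(325,90),foot=(300,92),armR=(347,100),barmid=(320,190)).items():
    px=(np.array(p)+.5)/6-.5+[325,175]; o,d=rays(f,[px]); k=((piv-o)@nx)/(d[0]@nx); P=o+d[0]*k-piv
    print(n,'out',(P@out*1000).round(1),'z',((P[2]+.046)*1000).round(1),'ang',np.arctan2(P[2],P@out).round(3),'r',np.hypot(P[2],P@out).round(4))
E
```

```text
tip out 47.5 z 110.1 ang 0.933 r 0.0798
low out 18.7 z 71.3 ang 0.934 r 0.0315
armtop out -2.5 z 134.0 ang 1.599 r 0.088
foot out -23.6 z 123.0 ang 1.868 r 0.0805
armR out 16.2 z 139.2 ang 1.399 r 0.0946
barmid out -0.3 z 95.9 ang 1.577 r 0.0499
```

```bash
cat > clamp.py <<'E'
from h import *
piv=np.array([.6269,-.2003,.046]);t=np.radians(1.07);out=np.array([np.sin(t),-np.cos(t),0]);Zv=np.array([0,0,1.])
tx=np.array([np.cos(t),np.sin(t),0])
def T(al): return R.from_rotvec(tx*np.radians(al))*tgt(1.07)
def tcp(th,r=.079,lift=0):
    u=r*np.cos(th)-.009*np.sin(th)-.010; z=r*np.sin(th)+.009*np.cos(th)+.0046+lift
    return piv+out*u+Zv*z
def go(wps,start=None):
    s=manip.observe();p=np.array(s['tcp_pos']);r=R.from_quat(s['tool_rot'])
    if start is not None:p,r=start
    rows=[]
    for pos,al,n in wps:
        for k in range(n,0,-1):
            off=np.round(r.inv().apply((pos-p)/k)/.06,2)+0.;tw=np.round((r.inv()*T(al)).as_rotvec()/k/np.radians(5),2)+0.
            rows.append([off.tolist(),tw.tolist()]);p=p+r.apply(off*.06);r=r*R.from_rotvec(tw*np.radians(5))
    for q in rows: print(q)
E
python3 - <<'E'
from clamp import *
st()
a=tcp(.93,lift=.03)
go([(a+Zv*.05+out*.02,25,6),(a,25,2)]); print(a)
E
```

```text
t 36.4 p [ 0.5105 -0.1342  0.1988] yaw 1.11 tilt [-0.0018  0.0012] F [-0.2 -0.7 -1.3] gap 0.0 gf 0.0 q [-0.47 -0.01  1.9   0.    1.26 -0.49]
[[-0.33, 0.32, 0.0], [0.0, 0.83, 0.0]]
[[-0.33, 0.32, -0.03], [0.0, 0.83, 0.0]]
[[-0.32, 0.32, -0.05], [-0.01, 0.83, 0.0]]
[[-0.32, 0.32, -0.07], [0.0, 0.83, 0.0]]
[[-0.32, 0.32, -0.1], [-0.01, 0.83, 0.0]]
[[-0.3, 0.32, -0.12], [0.0, 0.84, 0.0]]
[[-0.03, 0.0, 0.45], [0.0, 0.0, 0.0]]
[[-0.02, 0.0, 0.45], [0.0, 0.0, 0.0]]
[ 0.62746049 -0.23030907  0.14930848]
```

>>> send_rows([
  {"offset": [-0.33, 0.32, 0], "twist": [0, 0.83, 0], "gripper": 0},
  {"offset": [-0.33, 0.32, -0.03], "twist": [0, 0.83, 0], "gripper": 0},
  {"offset": [-0.32, 0.32, -0.05], "twist": [0, 0.83, 0], "gripper": 0},
  {"offset": [-0.32, 0.32, -0.07], "twist": [0, 0.83, 0], "gripper": 0},
  {"offset": [-0.32, 0.32, -0.1], "twist": [0, 0.83, 0], "gripper": 0},
  {"offset": [-0.3, 0.32, -0.12], "twist": [0, 0.84, 0], "gripper": 0},
  {"offset": [0, 0, 0], "twist": [0, 0, 0], "gripper": 0},
  {"offset": [0, 0, 0], "twist": [0, 0, 0], "gripper": 0},
])

```text
time: 37.4
tcp_pos: [0.6281, -0.2495, 0.1996]
tool_rot: [0.684, 0.697, 0.151, -0.156]
ft_force: [-0.8, 0.7, 0.2]
finger_gap: 0.0001
grasp_force: 0.0
```

```bash
python3 - <<'E'
from clamp import *
st()
go([(tcp(.93,lift=.012),25,4)])
print(tcp(.93,lift=.012))
E
sed -i 's/\[-1\]; c2/[-1:]; j=j[0] if len(j) else 0; c2/' meas.py; python3 meas.py t7.png
```

```text
t 37.4 p [ 0.6281 -0.2495  0.1996] yaw 1.15 tilt [-0.0109  0.4234] F [-0.8  0.7  0.2] gap 0.0001 gf 0.0 q [-0.67  0.46  1.39  0.33  1.58 -0.73]
[[-0.05, 0.0, 0.29], [-0.01, 0.0, 0.0]]
[[-0.05, 0.0, 0.29], [-0.01, 0.0, 0.0]]
[[-0.05, 0.0, 0.29], [-0.01, -0.01, 0.0]]
[[-0.04, 0.0, 0.3], [0.0, 0.0, 0.0]]
[ 0.62746049 -0.23030907  0.13130848]
blade 227.19563575958924 244.37073863636363 [[0.6345, -0.0868], [0.6345, -0.1143]]
blade 227.08774777853725 244.28159941662616 [[0.6231, -0.0869], [0.6231, -0.1144]]
blade 227.13473762010346 245.24914438502674 [[0.6126, -0.0872], [0.6126, -0.1161]]
```

>>> send_rows([
  {"offset": [-0.05, 0, 0.3], "twist": [0, 0, 0], "gripper": 0},
  {"offset": [-0.05, 0, 0.3], "twist": [0, 0, 0], "gripper": 0},
  {"offset": [-0.05, 0, 0.3], "twist": [0, 0, 0], "gripper": 0},
  {"offset": [-0.05, 0, 0.27], "twist": [0, 0, 0], "gripper": 0},
  {"offset": [0, 0, 0], "twist": [0, 0, 0], "gripper": 0},
])

```text
time: 38.08
tcp_pos: [0.6275, -0.231, 0.1305]
tool_rot: [0.684, 0.697, 0.151, -0.156]
ft_force: [0.4, 0.1, -0.2]
finger_gap: 0.0001
grasp_force: 0.0
```

```bash
python3 - <<'E'
from clamp import *
st()
go([(tcp(.93),25,1)]+[(tcp(x),25,1) for x in np.linspace(.85,.1,11)])
E
```

```text
t 38.075 p [ 0.6275 -0.231   0.1305] yaw 1.13 tilt [-0.0112  0.4239] F [ 0.4  0.1 -0.2] gap 0.0001 gf 0.0 q [-0.65  0.51  1.45  0.34  1.47 -0.75]
[[-0.07, 0.0, 0.17], [-0.04, -0.02, 0.0]]
[[-0.1, 0.0, 0.02], [0.0, 0.0, 0.0]]
[[-0.1, 0.0, 0.02], [0.0, 0.0, 0.0]]
[[-0.1, 0.0, 0.03], [0.0, 0.0, 0.0]]
[[-0.09, 0.0, 0.03], [0.0, 0.0, 0.0]]
[[-0.09, 0.0, 0.04], [0.0, 0.0, 0.0]]
[[-0.09, 0.0, 0.05], [0.0, 0.0, 0.0]]
[[-0.08, 0.0, 0.06], [0.0, 0.0, 0.0]]
[[-0.08, 0.0, 0.06], [0.0, 0.0, 0.0]]
[[-0.07, 0.0, 0.06], [0.0, 0.0, 0.0]]
[[-0.07, 0.0, 0.07], [0.0, 0.0, 0.0]]
[[-0.06, 0.0, 0.08], [0.0, 0.0, 0.0]]
```

>>> send_rows([
  {"offset": [-0.07, 0, 0.17], "twist": [0, 0, 0], "gripper": 0},
  {"offset": [-0.1, 0, 0.02], "twist": [0, 0, 0], "gripper": 0},
  {"offset": [-0.1, 0, 0.02], "twist": [0, 0, 0], "gripper": 0},
  {"offset": [-0.1, 0, 0.03], "twist": [0, 0, 0], "gripper": 0},
  {"offset": [-0.09, 0, 0.03], "twist": [0, 0, 0], "gripper": 0},
])

```text
time: 38.7
tcp_pos: [0.6288, -0.2507, 0.1064]
tool_rot: [0.684, 0.697, 0.151, -0.154]
ft_force: [-2.9, 2.0, 4.2]
finger_gap: -0.0001
grasp_force: 2.4
```

```bash
python3 - <<'E'
from clamp import *
st()
E
```

```text
t 38.7 p [ 0.6288 -0.2507  0.1064] yaw 1.1 tilt [-0.0081  0.4218] F [-2.9  2.   4.2] gap -0.0001 gf 2.4361089058220387 q [-0.67  0.56  1.43  0.33  1.45 -0.78]
```

>>> send_rows([
  {"offset": [-0.09, 0, 0.05], "twist": [0, 0, 0], "gripper": 0},
  {"offset": [-0.09, 0, 0.05], "twist": [0, 0, 0], "gripper": 0},
  {"offset": [-0.08, 0, 0.06], "twist": [0, 0, 0], "gripper": 0},
  {"offset": [-0.08, 0, 0.07], "twist": [0, 0, 0], "gripper": 0},
])

```text
time: 39.2
tcp_pos: [0.6292, -0.2649, 0.0857]
tool_rot: [0.684, 0.697, 0.151, -0.153]
ft_force: [-3.7, -0.8, 6.4]
finger_gap: -0.0003
grasp_force: 2.8
```

```bash
python3 - <<'E'
from clamp import *
st();s=manip.observe();p=s['tcp_pos']-piv;print('u',p@out,'z',p[2])
for th in(.5,.4,.3,.2,.1,0): print(th,(tcp(th)-piv)@out,(tcp(th)-piv)[2])
go([(tcp(x),25,1) for x in (.2,.1,0)])
E
```

```text
t 39.2 p [ 0.6292 -0.2649  0.0857] yaw 1.07 tilt [-0.007   0.4188] F [-3.7 -0.8  6.4] gap -0.0003 gf 2.804199904203415 q [-0.69  0.6   1.41  0.33  1.43 -0.8 ]
u 0.06466605092900335 z 0.03973167339008338
0.5 0.05501419254190164 0.05037286060674538
0.4 0.05925905344545006 0.04365359798840936
0.3 0.06281190078097083 0.03654412472837627
0.2 0.06563723567230259 0.029115476333381005
0.1 0.06770682830714261 0.02144187740260166
0 0.06899999999999999 0.013600000000000001
[[-0.09, -0.02, 0.15], [0.01, 0.05, 0.01]]
[[-0.08, 0.0, 0.11], [0.0, 0.0, 0.0]]
[[-0.08, 0.0, 0.1], [0.0, 0.0, 0.0]]
```

>>> send_rows([
  {"offset": [-0.07, -0.01, 0.12], "twist": [0, 0, 0], "gripper": 0},
  {"offset": [-0.07, 0, 0.12], "twist": [0, 0, 0], "gripper": 0},
  {"offset": [-0.07, 0, 0.12], "twist": [0, 0, 0], "gripper": 0},
  {"offset": [0, 0, 0], "twist": [0, 0, 0], "gripper": 0},
])

```text
time: 39.7
tcp_pos: [0.6291, -0.2671, 0.0603]
tool_rot: [0.684, 0.697, 0.151, -0.152]
ft_force: [0.8, 0.0, 1.6]
finger_gap: 0.0002
grasp_force: 0.7
```

```bash
python3 - <<'E'
from clamp import *
st();s=manip.observe();p=s['tcp_pos']-piv;print('u',p@out,'z',p[2])
E
```

```text
t 39.7 p [ 0.6291 -0.2671  0.0603] yaw 1.02 tilt [-0.0056  0.4191] F [0.8 0.  1.6] gap 0.0002 gf 0.6917997356504202 q [-0.69  0.64  1.41  0.33  1.39 -0.82]
u 0.06680242833699591 z 0.014308642335346858
```

>>> send_rows([
  {"offset": [-0.02, 0, 0.045], "twist": [0, 0, 0], "gripper": 0},
  {"offset": [-0.02, 0, 0.045], "twist": [0, 0, 0], "gripper": 0},
  {"offset": [0, 0, 0], "twist": [0, 0, 0], "gripper": 0},
])

```text
time: 40.08
tcp_pos: [0.6294, -0.2672, 0.057]
tool_rot: [0.684, 0.697, 0.151, -0.152]
ft_force: [-2.5, -3.7, 11.7]
finger_gap: -0.0003
grasp_force: 5.8
```

>>> send_rows([
  {"offset": [-0.02, 0, 0.04], "twist": [0, 0, 0], "gripper": 0},
  {"offset": [0, 0, 0], "twist": [0, 0, 0], "gripper": 0},
])

```text
time: 40.33
tcp_pos: [0.6296, -0.2673, 0.0565]
tool_rot: [0.683, 0.698, 0.151, -0.153]
ft_force: [-7.4, -2.2, 20.0]
finger_gap: -0.0001
grasp_force: 10.1
```

>>> send_rows([
  {"offset": [-0.01, 0, 0.03], "twist": [0, 0, 0], "gripper": 0},
  {"offset": [0, 0, 0], "twist": [0, 0, 0], "gripper": 0},
])

```text
time: 40.58
tcp_pos: [0.6297, -0.2673, 0.0562]
tool_rot: [0.683, 0.698, 0.151, -0.153]
ft_force: [-10.1, -2.3, 25.9]
finger_gap: -0.0002
grasp_force: 13.1
```

>>> send_rows([
  {"offset": [0.04, 0, -0.1], "twist": [0, 0, 0], "gripper": 0},
  {"offset": [0.2, 0, -0.5], "twist": [0, 0, 0], "gripper": 0},
  {"offset": [0, 0, -0.9], "twist": [0, 0, 0], "gripper": 0},
  {"offset": [0, -0.3, -0.9], "twist": [0, 0, 0], "gripper": 0},
  {"offset": [0, -0.8, -0.2], "twist": [0, 0, 0], "gripper": 0},
  {"offset": [0, -0.8, 0], "twist": [0, 0, 0], "gripper": 0},
  {"offset": [0, 0, 0], "twist": [0, 0, 0], "gripper": 0},
  {"offset": [0, 0, 0], "twist": [0, 0, 0], "gripper": 0},
])

```text
time: 41.58
tcp_pos: [0.5157, -0.3198, 0.197]
tool_rot: [0.684, 0.697, 0.151, -0.154]
ft_force: [-0.0, 0.0, -0.3]
finger_gap: 0.0
grasp_force: 0.0
```

```bash
python3 - <<'E'
from clamp import *
st(); f=grab('side','s8.png'); hsv=cv2.cvtColor(f['img'],cv2.COLOR_RGB2HSV)
m=((hsv[...,1]>150)&((hsv[...,0]<8)|(hsv[...,0]>172))&(hsv[...,2]>60)).astype(np.uint8);m[:,:330]=0;m[:,430:]=0;m[:180]=0;m[280:]=0
c=max(cv2.findContours(m,0,1)[0],key=cv2.contourArea);print(cv2.contourArea(c),cv2.boundingRect(c))
for th in (0,.1,.2):
    P=[piv+out*(r*np.cos(th))+Zv*r*np.sin(th) for r in(.03,.088)]
    print(th,proj(f,P).round(1).tolist())
a=cv2.resize(f['img'][175:265,325:425],None,fx=6,fy=6,interpolation=cv2.INTER_CUBIC)
t=grab('top','t8.png')
b=cv2.resize(t['img'][110:190,180:345],None,fx=2,fy=2)
cv2.imwrite('pics/v_8.png',a[:,:,::-1])
E
python3 meas.py t9.png
```

```text
t 41.575 p [ 0.5157 -0.3198  0.197 ] yaw 1.1 tilt [-0.008  0.422] F [-0.   0.  -0.3] gap 0.0 gf 0.0 q [-0.86  0.35  1.54  0.27  1.6  -0.92]
142.0 (379, 231, 17, 20)
0 [[381.8, 233.8], [392.9, 248.1]]
0.1 [[381.9, 232.5], [393.2, 244.3]]
0.2 [[381.9, 231.2], [393.3, 240.3]]
blade 227.98108476888964 244.9604047115675 [[0.6345, -0.0881], [0.6345, -0.1152]]
blade 228.18731005065317 241.41742424242423 [[0.6231, -0.0886], [0.6231, -0.1098]]
blade 227.1391104022683 245.37650085763292 [[0.6126, -0.0872], [0.6126, -0.1163]]
```

```bash
python3 - <<'E'
import cv2
for n in('t7','t9'):
    g=cv2.imread(f'pics/{n}.png',0).astype(int)
    for r in((127,131),(150,156)): print(n,r,g[r[0]:r[1],222:250].mean(0).round().astype(int).tolist())
    print('stock',g[150:175,215].tolist(), 'plate-end',g[150,262:270].tolist())
E
python3 -c "
from bench import manip
print(manip.finish_job())"
```

```text
t7 (127, 131) [139, 142, 140, 142, 142, 141, 129, 120, 124, 132, 133, 129, 126, 126, 128, 125, 124, 128, 130, 127, 127, 132, 126, 137, 148, 147, 160, 166]
t7 (150, 156) [167, 165, 166, 164, 166, 151, 123, 115, 122, 128, 131, 130, 126, 127, 128, 126, 126, 130, 132, 127, 128, 133, 134, 142, 162, 166, 165, 166]
stock [162, 163, 172, 167, 165, 163, 165, 169, 164, 167, 164, 150, 94, 42, 41, 48, 51, 47, 39, 43, 41, 39, 41, 47, 47] plate-end [165, 165, 169, 151, 108, 111, 119, 120]
t9 (127, 131) [149, 147, 149, 148, 150, 144, 130, 128, 130, 138, 140, 137, 132, 134, 134, 132, 132, 136, 138, 133, 136, 142, 134, 144, 156, 154, 168, 176]
t9 (150, 156) [173, 174, 174, 173, 176, 158, 129, 123, 129, 136, 139, 137, 133, 130, 129, 128, 131, 137, 138, 134, 136, 140, 141, 146, 169, 174, 175, 174]
stock [167, 177, 179, 175, 173, 169, 177, 177, 174, 173, 172, 159, 99, 45, 53, 57, 56, 49, 51, 46, 45, 47, 49, 50, 46] plate-end [177, 176, 177, 153, 112, 120, 127, 129]
the job is handed in; nothing more can be done
None
```

I handed the job in at about 42 s, with no verdict shown: the cover plate is in the board corner against fence and end stop, the square's stock is pressed against it with the blade's inner edge about 0.3 mm from the ticks (measured, ±0.3 mm), and the clamp handle is down at its stop.

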